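Load the leak tester and start it with the key

TASK

Run the waiting connector housings through the leak tester: take the dust cover off the drawer and lay it flat and lengthwise, centred on the rubber mat on the machine's roof, then stand every housing from the green tray upright in a drawer pocket of its own and push the drawer fully shut. Only then turn the start key clockwise right to its stop, hold it there for a moment and let it spring back. Leave the bottle and the roll of tape where they are.

Things in the scene. Friction and masses are not known exactly. Their poses are not given: they have to be found in the camera images.
- nest (a point): Floor centre of the middle pocket of the loading drawer, 12 mm above the bench. Five open-topped pockets in a row along this y, centres at y = -120, -60, 0, 60, 120 mm, each 56 x 56 mm inside, walls 4 mm thick, 14 mm high above the floor. x points into the machine (the way the drawer shuts), z up. Inner face of the drawer's front panel at x = -62 mm.
- pull (a point): Middle of the outer face (away from the machine) of the aluminium pull strip on the drawer front: strip 200 mm long along y, 14 mm tall, 16 mm proud of the panel, this point 91 mm above the bench. The cream front panel is 336 mm wide, 12 mm thick, its top 100 mm above the bench. Axes as nest: +x shuts the drawer.
- drawer (a joint): Drawer slide in m: 0 = fully shut (panel against the machine's face), 0.14 = fully open; starts open, at 0.13 to 0.14. Takes about 2 N to push and stays where it is left.
- tester: Leak tester: white sheet-metal box, fixed, 280 (x) x 344 (y) x 105 mm high. Origin: centre of its underside on the bench; front face, where the drawer comes out, at x = -140 mm; +x is the way the drawer shuts. On its flat roof lies only the rubber mat.
- mat (a point): Centre of the top surface of the black rubber mat fixed on the tester's roof, 108 mm above the bench: 96 mm (x) x 340 mm (y), 3 mm thick, its long side along the pocket row. Axes as tester; the tester's front face is 60 mm from here towards -x.
- cover: Loose white plastic dust cover, at the start lying over the drawer's pockets on their walls: plate 64 (x) x 300 (y) x 6 mm, with an upright bar grip in its middle 44 mm long (x), 14 mm thick (y), its top 40 mm above the underside. Origin: centre of the plate's underside; z up. 180 to 290 g.
- key_grip (a point): Middle of the upright black head of the start key, on its vertical turning axis, 90 mm above the bench. Head 28 mm wide (x), 10 mm thick (y), 32 mm tall (16 mm above and below this point), on a thin stem over a steel collar whose top is at 66 mm. The frame turns with the key; z up.
- key (a joint): Key rotation in rad about the vertical: 0 = at rest, grows clockwise seen from above, hard stop at 1.2. A spring of 0.10 N m per rad turns it back to 0 when let go.
- startbox: Cream start box, fixed on the bench, 180 (x) x 80 (y) x 60 mm high; origin at the centre of its underside. The key stands on its top at x = -50 mm; a red mushroom emergency stop (38 mm across, top 84 mm above the bench) at x = +55 mm is not used.
- tray: Green shallow parts tray, fixed, 300 (x) x 200 (y) x 26 mm high outside, walls and floor 4 mm thick; origin at the centre of its underside on the bench. The housings stand in it at the start.
- housing1: Connector housing 1 (all alike; 3 to 5 of the five are present, absent ones read None): round black plastic part standing on its flange, flange 48 mm diameter x 8 mm, above it a barrel 30 mm diameter up to 54 mm total height with a thin brass band. Origin: centre of the flange's underside; z is its axis, pointing up. 60 to 130 g.
- housing2: Connector housing 2 (all alike; 3 to 5 of the five are present, absent ones read None): round black plastic part standing on its flange, flange 48 mm diameter x 8 mm, above it a barrel 30 mm diameter up to 54 mm total height with a thin brass band. Origin: centre of the flange's underside; z is its axis, pointing up. 60 to 130 g.
- housing3: Connector housing 3 (all alike; 3 to 5 of the five are present, absent ones read None): round black plastic part standing on its flange, flange 48 mm diameter x 8 mm, above it a barrel 30 mm diameter up to 54 mm total height with a thin brass band. Origin: centre of the flange's underside; z is its axis, pointing up. 60 to 130 g.
- housing4: Connector housing 4 (all alike; 3 to 5 of the five are present, absent ones read None): round black plastic part standing on its flange, flange 48 mm diameter x 8 mm, above it a barrel 30 mm diameter up to 54 mm total height with a thin brass band. Origin: centre of the flange's underside; z is its axis, pointing up. 60 to 130 g.
- housing5: Connector housing 5 (all alike; 3 to 5 of the five are present, absent ones read None): round black plastic part standing on its flange, flange 48 mm diameter x 8 mm, above it a barrel 30 mm diameter up to 54 mm total height with a thin brass band. Origin: centre of the flange's underside; z is its axis, pointing up. 60 to 130 g.
- bottle: White bottle standing by, 60 mm diameter, 150 mm tall; bystander, origin at its base.
- tape: Roll of tape lying flat, 70 mm diameter, 25 mm high; bystander, origin at its base.
Mind the look-alikes: they are no part of the job. What is shaped like the housing3 but blue or white is not meant.

How it is judged:
On the way, in this order (a step that is already met when the one before it is completed fails the run):
1. the dust cover lies on the roof mat and every housing stands upright in a pocket of the open drawer (horizontal distance between cover and mat below 0.03 m and z of cover in the frame of mat between -0.004 and 0.005 m and angle between cover's own z axis and vertical below 0.06 rad and angle between the y axis of cover and the y axis of mat, either way round below 0.2 rad and x of housing1 in the frame of nest between -0.03 and 0.03 m and y of housing1 in the frame of nest between -0.152 and 0.152 m and z of housing1 in the frame of nest between -0.004 and 0.005 m and angle between each of housing1, housing2, housing3, housing4, housing5's own z axis and vertical below 0.12 rad and x of housing2 in the frame of nest between -0.03 and 0.03 m and y of housing2 in the frame of nest between -0.152 and 0.152 m and z of housing2 in the frame of nest between -0.004 and 0.005 m and x of housing3 in the frame of nest between -0.03 and 0.03 m and y of housing3 in the frame of nest between -0.152 and 0.152 m and z of housing3 in the frame of nest between -0.004 and 0.005 m and x of housing4 in the frame of nest between -0.03 and 0.03 m and y of housing4 in the frame of nest between -0.152 and 0.152 m and z of housing4 in the frame of nest between -0.004 and 0.005 m and x of housing5 in the frame of nest between -0.03 and 0.03 m and y of housing5 in the frame of nest between -0.152 and 0.152 m and z of housing5 in the frame of nest between -0.004 and 0.005 m and value of joint drawer above 0.03 m), for 0.2 s.
2. the drawer is fully shut with the housings upright in it (value of joint drawer below 0.006 m and x of housing1 in the frame of nest between -0.03 and 0.03 m and y of housing1 in the frame of nest between -0.152 and 0.152 m and z of housing1 in the frame of nest between -0.004 and 0.005 m and angle between each of housing1, housing2, housing3, housing4, housing5's own z axis and vertical below 0.12 rad and x of housing2 in the frame of nest between -0.03 and 0.03 m and y of housing2 in the frame of nest between -0.152 and 0.152 m and z of housing2 in the frame of nest between -0.004 and 0.005 m and x of housing3 in the frame of nest between -0.03 and 0.03 m and y of housing3 in the frame of nest between -0.152 and 0.152 m and z of housing3 in the frame of nest between -0.004 and 0.005 m and x of housing4 in the frame of nest between -0.03 and 0.03 m and y of housing4 in the frame of nest between -0.152 and 0.152 m and z of housing4 in the frame of nest between -0.004 and 0.005 m and x of housing5 in the frame of nest between -0.03 and 0.03 m and y of housing5 in the frame of nest between -0.152 and 0.152 m and z of housing5 in the frame of nest between -0.004 and 0.005 m), for 0.2 s.
3. the key is turned clockwise to its stop with the drawer shut (value of joint drawer below 0.006 m and value of joint key above 1.1 rad), for 0.2 s.
At the end, for the whole second after the job is handed in: The drawer is shut (within 6 mm), every housing present stands upright (within 0.12 rad) on the floor of a drawer pocket, the cover lies flat on the roof mat, centred within 30 mm and lengthwise within 0.2 rad, and the key has sprung back to rest (within 0.08 rad) (all of step 2 and value of joint key below 0.08 rad and horizontal distance between cover and mat below 0.03 m and z of cover in the frame of mat between -0.004 and 0.005 m and angle between cover's own z axis and vertical below 0.06 rad and angle between the y axis of cover and the y axis of mat, either way round below 0.2 rad and linear speed of cover below 0.02 m/s); the robot touches nothing.
It fails at once if the key is turned while the drawer is not shut (value of joint key above 0.6 rad and value of joint drawer above 0.012 m).
It fails at once if the bottle is moved from its place (distance of bottle from where it was at the start of the episode above 0.03 m).
It fails at once if the tape is moved from its place (distance of tape from where it was at the start of the episode above 0.03 m).
Of housing1, housing2, housing3, housing4, housing5 only 3 to 5 are there at a start; the rules pass over those that are not, and their reading is None.
At some moment in a run one of housing1, housing2, housing3, housing4, housing5 may be knocked a few centimetres aside while the robot is not near it.
Once in a run the grip may slacken for a moment while it holds something.
It also fails if it takes over 210 s, if anything falls off the work surface, if the arm or the gripper's body presses on something with over 40 N, if the wrist force passes 120 N, or if a joint passes its speed limit or range.

ROBOT

A 6-joint arm with a two-finger parallel gripper is mounted at the origin on the work surface. World frame = base frame: x ahead of the robot, y to its left, z up, the work surface at z = 0. Lengths are in m, angles in rad, forces in N, time in s.
With the tool pointing down it reaches from about 0.35 to 0.775 m from the base axis. Payload 5.5 kg.
Tool frame: the origin (TCP) lies between the finger pads; the fingertips stand 19 mm ahead of it and the grasp point (between the pads) is the TCP; z points along the fingers, y is the line along which they close (so a half turn about z gives the same grasp; the last joint's range is limited). The gripper opens to 85 mm and grips with 20 to 120 N. Pads are 22 mm wide; open, the fingers measure 114 mm over their backs; the gripper's body (76 mm by 85 mm) begins 54 mm behind the grasp point. The pads swing forward as they close: fully open they stand 13 mm farther back than shut.
Start: joints at [-1.442, 0.313, 0.046, 1.304, 0, 1.431], TCP at [0.153, -0.554, 0.25] pointing down, gripper open.
Joint ranges: [-2.76, 2.76], [-0.86, 1.69], [-1.03, 1.26], [-2.2, 2.34], [-1.47, 1.5], [-3.14, 3.14]. Speed limits (rad/s): [2.57, 2.57, 3.14, 3.14, 3.14, 3.14].

INTERFACE

Orientations are given as a unit quaternion [w, x, y, z].
In Python, from workcell import env gives the robot as it stands.
- The arm moves only by the shell command python3 -m pendant 'ROWS' [FORCE]. ROWS is JSON, a list of rows, each an object with "travel": the shift along the tool's x, y, z scaled (see below), a list of three; "rot": the turn, a rotation vector about the tool's x, y, z scaled (see below), a list of three; "fingers": the opening, from -1 (shut) to 1 (fully open). In form: [{"travel": [dx, dy, dz], "rot": [wx, wy, wz], "fingers": fingers}, ...]. A call has 1 to 10 rows; each row is the pose to reach, as a shift and turn from the pose commanded when the call began, along the tool's axes at that moment; what a row does not reach only later rows make up. The controller multiplies each number of a shift by 0.12 m and each number of a turn by 60 degrees. A row lasts 1/10 s, in which the tool goes at most 50 mm and 8.59 degrees, less where a joint would pass 70% of its speed; a pose out of reach is approached as far as the arm can. A call with a number of a shift or a turn outside -1 to 1 is refused whole. A call with a gripper value outside its range is refused whole. The fingers move at their own pace and stop on an object; FORCE is the grip in N (left out, the last holds). Time passes only in rows, so rows that repeat a pose let the fingers close. It gives the time, the measured TCP pose, the force, the opening and the grip force at its end, in the units of the state.
- env.get_state(): the state, without advancing time (a new reading comes with each control period).
- env.read_camera(name): name is "side" or "top" or "wrist"; returns (picture, depth): 420x560x3 uint8, blue, green, red; 420x560 float32, m along the optical axis (not along the pixel's ray), 0 where there is no reading.
- env.camera_model(name): a dict with "fovy" (degrees; the focal length in pixels is half the picture's height over the tangent of half this angle, whatever the lens; pixels are square), "cx", "cy" (the principal point, pixels), "rvec" (rotation vector, rad) and "tvec" (3), from world to camera coordinates, as OpenCV has them; the wrist camera has in their place "T_tool_cam" (4x4, takes a point from camera to tool coordinates, whose origin is the TCP and whose axes are the flange's). Camera axes: x right, y down, z forward; pixel columns grow to the right and rows downward; lengths in m; the calibration is good to about 2 mm. A picture is of the moment at which its call begins: read the wrist's pose just before it. camera_model takes no time and is no camera call.
- env.hand_in(): hands the job in; it is judged then, once.
Trained networks look in the newest picture that a camera, given by its name, has taken for a name from the list of things; names that differ only in an ending like _2 or _b are one class to them, and where a whole thing is asked for, a point or a joint stands for the part that bears it (a point fixed in the world has none). Each returns a list of dicts, best first, with "conf" (0 to 1); they miss things now and then, are a little off and sometimes report something else, mostly with a low value. They report only what shows in the picture. A call takes as long as a camera call. They do not tell look-alikes from the thing itself.
- env.outline_of(camera, target): "mask" (420x560 bool, what is visible of it) and "xy" ([column, row] in pixels, amid what is visible of it).
The state is a dict: "clock": time; "joint_pos": joint angles; "qvel": joint speeds; "tau": joint torques, N m; "tcp_pos": TCP position; "orientation": TCP orientation; "wrist_force": force on the tool from outside, world axes, zero at the start; "ft_torque": the same for the moment, N m; "finger_gap": finger opening in m; "grip_force": force on a finger pad.
Only numpy, scipy, OpenCV 4.12 (cv2) and the standard library are available. Lean on these libraries where they do the work, as an engineer would, in place of code of your own. Each camera call takes 0.05 s, during which the arm holds its last target. There are 200 camera calls.

## Working session

There is one attempt and no reset: what is moved stays moved. The work goes in short steps, Python scripts to look and compute and a shell command to move; the robot and the scene stay as the last step left them, time stands still between calls to the robot, and variables do not carry over. Pictures are saved under pics/ and viewed, at most 14 in all, crops included, and the job is handed in when it is done.

```bash
ls; mkdir -p pics; cat > h.py <<'E'
import numpy as np,cv2,json
from workcell import env
from scipy.spatial.transform import Rotation as R
def cam(n):
    m=env.camera_model(n); f=210/np.tan(np.radians(m['fovy'])/2)
    if 'rvec' in m:
        Rm=cv2.Rodrigues(np.array(m['rvec'],float))[0]; t=np.array(m['tvec'],float).ravel()
        Rw=Rm.T; o=-Rm.T@t
    else:
        s=env.get_state(); q=np.array(s['orientation']); Rt=R.from_quat(q[[1,2,3,0]]).as_matrix()
        T=np.array(m['T_tool_cam']); Rw=Rt@T[:3,:3]; o=Rt@T[:3,3]+np.array(s['tcp_pos'])
    return f,m['cx'],m['cy'],Rw,o
def shot(n):
    c=cam(n); im,d=env.read_camera(n); return im,d,c
def ray(c,u,v):
    f,cx,cy,Rw,o=c; return Rw@np.array([(u-cx)/f,(v-cy)/f,1]),o
def at_z(c,u,v,z):
    d,o=ray(c,u,v); return o+d*(z-o[2])/d[2]
def cloud(c,d):
    f,cx,cy,Rw,o=c; v,u=np.mgrid[:420,:560]
    return np.stack([(u-cx)/f*d,(v-cy)/f*d,d],-1)@Rw.T+o
def proj(c,p):
    f,cx,cy,Rw,o=c; q=Rw.T@(np.array(p)-o); return f*q[0]/q[2]+cx,f*q[1]/q[2]+cy
def plan(p,yaw=None):
    """rows numbers for moving tcp to p (world) and tool y axis to yaw"""
    s=env.get_state(); q=np.array(s['orientation']); Rt=R.from_quat(q[[1,2,3,0]])
    print('travel',np.round(Rt.inv().apply(np.array(p)-s['tcp_pos'])/.12,3))
    if yaw is not None:
        y=np.array([np.cos(yaw),np.sin(yaw),0]); z=np.array([0,0,-1.]); x=np.cross(y,z)
        G=R.from_matrix(np.stack([x,y,z],1)); print('rot',np.round((Rt.inv()*G).as_rotvec()/np.radians(60),3))
E
python3 - <<'E'
from h import *
for n in('top','side'):
    im,d,c=shot(n); cv2.imwrite(f'pics/{n}0.png',im); np.savez(f'{n}0.npz',im=im,d=d); print(n,c[0],c[4],(d>0).mean())
s=env.get_state(); print(s['clock'],s['tcp_pos'],s['orientation'],s['finger_gap'],s['joint_pos'])
for n in('top','side'):
  for t in ['housing1','cover','pull','key_grip','startbox','tray','tester','mat','bottle','tape']:
    try:
      r=env.outline_of(n,t); print(n,t,[(round(x['conf'],2),np.round(x['xy']).tolist(),int(x['mask'].sum())) for x in r][:8])
    except Exception as e: print(n,t,e)
E
```

```text
pics
top 395.8493404456678 [ 0.45627298 -0.05479402  1.00644492] 0.9962074829931973
side 539.5152439110976 [-0.06279899  0.82038405  0.91960617] 0.9958333333333333
0.1 [ 0.15263282 -0.55392629  0.24949063] [-8.30111709e-04  9.90984198e-01  1.33976228e-01 -3.18211553e-06] 0.08526838958068361 [-1.44160239e+00  3.13937346e-01  4.50912740e-02  1.30361042e+00
 -1.49747109e-05  1.43122957e+00]
top housing1 [(0.81, [326.0, 277.0], 287), (0.73, [408.0, 238.0], 330), (0.67, [413.0, 275.0], 360), (0.52, [405.0, 206.0], 325), (0.52, [368.0, 222.0], 286), (0.52, [374.0, 258.0], 276), (0.16, [236.0, 152.0], 22726)]
top cover [(0.92, [239.0, 223.0], 3135)]
top pull [(0.65, [244.0, 240.0], 5077)]
top key_grip []
top startbox [(0.59, [127.0, 238.0], 3236)]
top tray [(0.64, [390.0, 242.0], 8586)]
top tester [(0.8, [237.0, 153.0], 22723)]
top mat [(0.57, [239.0, 154.0], 22784)]
top bottle [(0.84, [361.0, 138.0], 759), (0.67, [245.0, 238.0], 5232), (0.35, [389.0, 245.0], 8336)]
top tape [(0.77, [190.0, 307.0], 412), (0.43, [242.0, 240.0], 5322)]
side housing1 [(0.85, [355.0, 192.0], 312), (0.84, [327.0, 184.0], 238), (0.8, [347.0, 219.0], 355), (0.59, [359.0, 141.0], 200), (0.55, [360.0, 172.0], 249), (0.5, [332.0, 160.0], 219), (0.49, [386.0, 178.0], 244)]
side cover [(0.57, [251.0, 244.0], 2120)]
side pull [(0.71, [264.0, 247.0], 4278)]
side key_grip [(0.65, [204.0, 316.0], 183)]
side startbox [(0.9, [194.0, 327.0], 4144)]
side tray [(0.69, [341.0, 182.0], 3109)]
side tester [(0.84, [204.0, 216.0], 18644), (0.16, [264.0, 251.0], 4325)]
side mat [(0.27, [265.0, 252.0], 4374)]
side bottle [(0.91, [267.0, 151.0], 763), (0.32, [384.0, 177.0], 216), (0.17, [342.0, 184.0], 3203)]
side tape [(0.97, [295.0, 328.0], 672), (0.42, [203.0, 319.0], 196)]
```

View pics/top0.png

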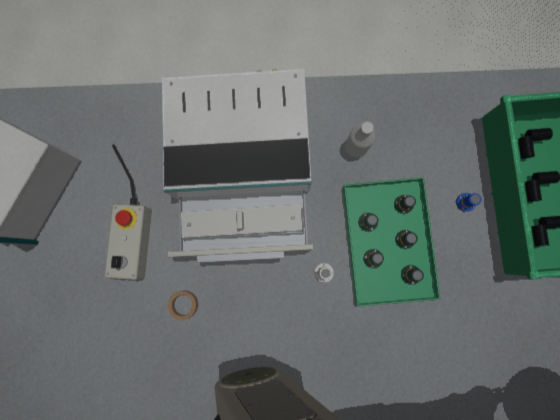

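```bash
python3 - <<'E'
from h import *
im=np.load('top0.npz')['im']
cv2.imwrite('pics/crop0.png',cv2.resize(im[170:310,290:450],None,fx=4,fy=4,interpolation=cv2.INTER_CUBIC))
E
```

```text
(no output)
```

View pics/crop0.png

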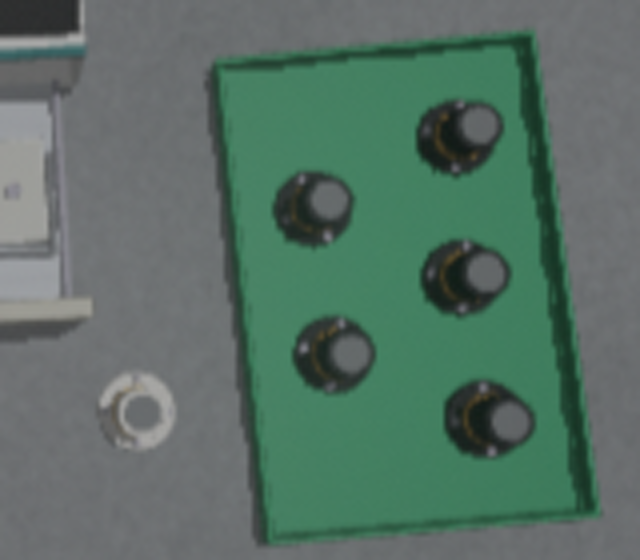

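View pics/side0.png

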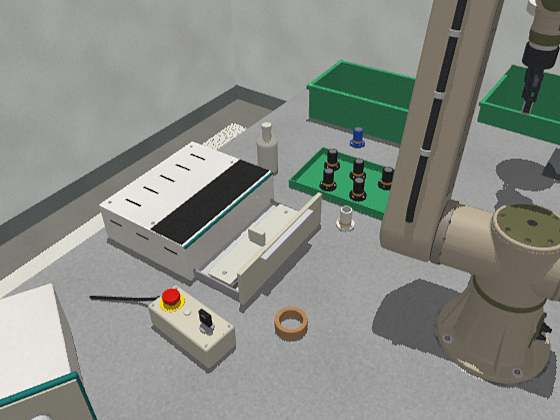

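The top view shows the drawer with the cover (grip at about 239,221), the mat (237,163), the tape (183,305), the bottle (361,140) and the key (117,262). Five black parts stand in the tray, at (405,206), (368,222), (408,238), (374,258) and (413,275). The white part at (326,277) and the blue one at (468,202) have the same shape but the wrong colour and are outside the tray. The crop confirms the five black ones with brass bands are the housings.

```bash
python3 - <<'E'
from h import *
a=np.load('top0.npz');im,d=a['im'],a['d'];c=cam('top');P=cloud(c,d)
b=np.load('side0.npz');ims,ds=b['im'],b['d'];cs=cam('side');Ps=cloud(cs,ds)
def rect(m,lab,P=P):
    p=P[m]; r=cv2.minAreaRect(p[:,:2].astype(np.float32)*1000); print(lab,m.sum(),np.round(r[0],1),np.round(r[1],1),round(r[2],1),'z',np.round(np.median(p[:,2])*1000,1))
v,u=np.mgrid[:420,:560]
box=lambda u0,u1,v0,v1:(u>u0)&(u<u1)&(v>v0)&(v<v1)
print('bench z',np.median(P[330:400,40:200,2]),np.median(Ps[380:400,250:350,2]))
g=im.max(2)
rect((g<60)&box(155,320,130,195)&(P[...,2]>.095),'mat')
rect((P[...,2]>.07)&box(155,320,239,262),'panel top')
rect((P[...,2]>.09)&(g>80)&box(155,320,60,150),'roof')
z=P[...,2]
print('grip z', np.round(z[210:232:2,232:246:2]*1000))
rect((z>.055)&box(225,255,205,235),'cover grip')
rect((z>.02)&(z<.045)&box(180,304,200,238),'cover plate')
rect((z>.08)&box(105,125,250,275),'key head')
rect((z>.05)&(z<.066)&box(100,150,200,285),'startbox')
ms=(z>.045)&box(340,440,180,305)&(g<130)
n,l,st,ce=cv2.connectedComponentsWithStats(ms.astype(np.uint8))
for i in range(1,n):
    if st[i,4]<15: continue
    q=P[l==i]; t=q[q[:,2]>.05]; print('h top',st[i,4],ce[i].round(), np.round(t.mean(0)*1000,1) if len(t) else None, q[:,2].max())
zs=Ps[...,2]
rect((zs>.085)&box(195,220,300,335),'side key',Ps)
rect((zs>.055)&box(240,272,215,260)&(Ps[...,0]<.9),'side grip',Ps)
E
```

```text
bench z 0.0006408311812057255 -0.00046875206847196704
mat 5443 [594.1  66.9] [281.1 336.9] 1.3 z 108.8
panel top 1405 [471.2  62.4] [ 36.1 335.7] 1.5 z 99.7
roof 9857 [681.3  68.8] [456.3 345.1] 1.5 z 105.9
grip z [[33. 39. 31. 32. 36. 36. 35.]
 [30. 33. 64. 67. 64. 53. 33.]
 [34. 32. 63. 67. 62. 59. 34.]
 [34. 31. 65. 67. 67. 59. 31.]
 [32. 34. 32. 66. 66. 61. 31.]
 [33. 37. 33. 68. 69. 63. 31.]
 [30. 32. 34. 66. 65. 64. 31.]
 [32. 35. 35. 67. 65. 66. 32.]
 [32. 36. 35. 69. 70. 67. 34.]
 [32. 36. 33. 66. 69. 63. 34.]
 [29. 34. 36. 32. 33. 35. 33.]]
cover grip 118 [507.6  19.2] [176.6  35.6] 43.9 z 66.0
cover plate 3181 [557.9  67.7] [309.3  84.1] 87.6 z 32.6
key head 114 [466.9 152.3] [ 27.8 413.8] 0.9 z 103.0
startbox 2081 [514.  348.1] [ 80.8 180.3] 84.7 z 60.6
h top 139 [408. 202.] [ 590.6 -340.1   59.1] 0.06425063682107235
h top 136 [371. 220.] [ 548.  -247.3   66.1] 1.0064449165818923
h top 143 [410. 238.] [ 502.9 -336.1   66. ] 1.0064449165818923
h top 137 [377. 258.] [ 457.5 -255.2   66.4] 1.0064449165818923
h top 150 [416. 275.] [ 416.7 -342.6   72.1] 1.0064449165818923
side key 140 [202.8 578.7] [ 22.3 717.8] 49.5 z 102.7
side grip 355 [241.1 429.2] [ 50.5 989.5] 40.8 z 96.9
```

```bash
cat >> h.py <<'E'
_v,_u=np.mgrid[:420,:560]
box=lambda u0,u1,v0,v1:(_u>=u0)&(_u<=u1)&(_v>=v0)&(_v<=v1)
def rect(m,P,lab,zlo,zhi):
    m=(m&(P[...,2]>zlo)&(P[...,2]<zhi)).astype(np.uint8)
    n,l,st,ce=cv2.connectedComponentsWithStats(m); i=1+np.argmax(st[1:,4]); p=P[l==i]
    r=cv2.minAreaRect(p[:,:2].astype(np.float32)*1000); print(lab,st[i,4],'c',np.round(r[0],1),'size',np.round(r[1],1),'ang',round(r[2],1),'mean',np.round(p.mean(0)*1000,1)); return p
E
python3 - <<'E'
from h import *
a=np.load('top0.npz');im,d=a['im'],a['d'];c=cam('top');P=cloud(c,d)
b=np.load('side0.npz');ims,ds=b['im'],b['d'];cs=cam('side');Ps=cloud(cs,ds)
g=im.max(2);gs=ims.max(2)
rect((g<60)&box(155,320,130,195),P,'mat',.1,.118)
rect((gs<60)&box(140,280,150,260),Ps,'mat side',.1,.118)
rect(box(155,320,239,262),P,'panel top',.085,.11)
rect(box(225,255,205,235),P,'grip',.055,.08)
rect(box(235,275,215,255),Ps,'grip side',.058,.08)
rect(box(180,304,195,240),P,'plate',.026,.04)
rect(box(105,128,250,275),P,'key',.095,.115)
rect(box(190,220,300,335),Ps,'key side',.095,.115)
rect(box(190,220,300,335),Ps,'key side all',.075,.115)
for nm,I,PP,bx,n in(('top',im,P,box(340,440,180,305),0),('side',ims,Ps,box(285,400,140,210),0)):
  m=(bx&(I.max(2)<140)&(PP[...,2]>.05)&(PP[...,2]<.072)).astype(np.uint8)
  k,l,st,ce=cv2.connectedComponentsWithStats(m)
  for i in range(1,k):
    if st[i,4]>12: q=PP[l==i]; print(nm,st[i,4],ce[i].round(),np.round(q.mean(0)*1000,1))
E
```

```text
mat 5425 c [688.6  69.1] size [ 92.4 336.7] ang 1.7 mean [688.1  68.  108.8]
mat side 3303 c [689.6  68.3] size [100.3 343.6] ang 1.8 mean [688.1  83.2 107.4]
panel top 1388 c [475.3  62.5] size [ 28.  335.7] ang 1.5 mean [477.   62.4  99.6]
grip 111 c [558.   67.7] size [41.7 14.2] ang 2.1 mean [558.2  67.   65.7]
grip side 97 c [558.7  69.1] size [45.2 18.8] ang 2.1 mean [558.1  71.   63.3]
plate 3048 c [555.7  67.3] size [ 73.8 308.6] ang 0.9 mean [557.2  67.8  32.6]
key 77 c [463.9 352.9] size [12.4 27.4] ang 89.7 mean [463.9 351.4 104.4]
key side 94 c [464.7 355.2] size [11.  30.8] ang 85.6 mean [463.4 356.3 103.6]
key side all 168 c [464.7 355.2] size [11.1 30.8] ang 85.2 mean [462.4 357.   95.6]
top 130 [409. 202.] [ 590.6 -340.1   59.1]
top 130 [371. 220.] [ 548.7 -248.8   58.9]
top 135 [410. 238.] [ 503.3 -338.2   59. ]
top 130 [377. 258.] [ 457.5 -256.7   59.2]
top 141 [417. 275.] [ 416.2 -346.7   58.8]
side 66 [332. 152.] [ 591.4 -337.1   55.9]
side 66 [358. 162.] [ 503.4 -334.5   56.2]
side 73 [387. 171.] [ 416.8 -343.2   56.3]
side 69 [328. 172.] [ 548.8 -244.7   56. ]
side 76 [359. 181.] [ 458.  -253.1   56.5]
side 27 [318. 208.] [483.1 -87.7  63.7]
side 26 [346. 209.] [ 428.9 -135.6   53.7]
```

```bash
cat >> h.py <<'E'
def pose():
    s=env.get_state(); q=np.array(s['orientation']); return np.array(s['tcp_pos']),R.from_quat(q[[1,2,3,0]])
def path(*way,start=None):
    """way: (x,y,z,tool-y yaw deg) in m; prints calls needed, each <=1 per number, with rounding carried on"""
    p,Rt=start or pose()
    for w in way:
        g=np.array(w[:3]); yw=np.radians(w[3]); y=np.array([np.cos(yw),np.sin(yw),0]); z=np.array([0,0,-1.])
        G=R.from_matrix(np.stack([np.cross(y,z),y,z],1))
        y0=Rt.as_matrix()[:,1]; dy=(np.degrees(yw-np.arctan2(y0[1],y0[0]))+180)%360-180
        n=int(np.ceil(max(np.linalg.norm(g-p)/.13,abs(dy)/59,1)-1e-6)); print('->',w)
        for i in range(n):
            k=n-i
            while True:
                gp=p+(g-p)/k; t=np.round(Rt.inv().apply(gp-p)/.12,3)
                if abs(t).max()<=1: break
                k+=1
            f=R.from_euler('z',np.radians(dy)*((i+1)/n-1))*G
            r=np.round((Rt.inv()*f).as_rotvec()/np.radians(60),3)
            rows=max(int(np.ceil(np.linalg.norm(t*120)/50)),int(np.ceil(np.linalg.norm(r)*60/8.59)))
            print('  travel',t.tolist(),'rot',r.tolist(),'rows',rows)
            p=p+Rt.apply(t*.12); Rt=Rt*R.from_rotvec(r*np.radians(60))
E
python3 - <<'E'
from h import *
path((.45,-.15,.24,-20),(.558,.068,.20,91.7),(.558,.068,.11,91.7))
E
```

```text
-> (0.45, -0.15, 0.24, -20)
  travel [0.821, -0.648, 0.021] rot [0.0, 0.0, -0.227] rows 3
  travel [0.95, -0.436, 0.022] rot [0.0, 0.0, -0.228] rows 3
  travel [0.684, -0.133, 0.014] rot [0.0, 0.0, -0.227] rows 2
  travel [0.697, 0.032, 0.014] rot [0.0, 0.0, -0.228] rows 2
-> (0.558, 0.068, 0.2, 91.7)
  travel [0.894, 0.14, 0.116] rot [0.0, 0.0, -0.621] rows 5
  travel [0.627, 0.653, 0.116] rot [-0.0, 0.0, -0.62] rows 5
  travel [0.104, 0.9, 0.116] rot [-0.0, 0.0, -0.621] rows 5
-> (0.558, 0.068, 0.11, 91.7)
  travel [0.0, 0.0, 0.75] rot [-0.0, 0.0, 0.0] rows 2
```

```bash

python3 -m pendant '[{"travel":[0.4,-0.32,0],"rot":[0,0,-0.11],"fingers":1},{"travel":[0.82,-0.65,0.02],"rot":[0,0,-0.227],"fingers":1},{"travel":[0.82,-0.65,0.02],"rot":[0,0,-0.227],"fingers":1},{"travel":[0.82,-0.65,0.02],"rot":[0,0,-0.227],"fingers":1}]' 60
python3 -m pendant '[{"travel":[0.95,-0.436,0.02],"rot":[0,0,-0.228],"fingers":1},{"travel":[0.95,-0.436,0.02],"rot":[0,0,-0.228],"fingers":1},{"travel":[0.95,-0.436,0.02],"rot":[0,0,-0.228],"fingers":1},{"travel":[0.95,-0.436,0.02],"rot":[0,0,-0.228],"fingers":1}]'
python3 -m pendant '[{"travel":[0.684,-0.133,0.014],"rot":[0,0,-0.227],"fingers":1},{"travel":[0.684,-0.133,0.014],"rot":[0,0,-0.227],"fingers":1},{"travel":[0.684,-0.133,0.014],"rot":[0,0,-0.227],"fingers":1}]'
python3 -m pendant '[{"travel":[0.697,0.032,0.014],"rot":[0,0,-0.228],"fingers":1},{"travel":[0.697,0.032,0.014],"rot":[0,0,-0.228],"fingers":1},{"travel":[0.697,0.032,0.014],"rot":[0,0,-0.228],"fingers":1},{"travel":[0.697,0.032,0.014],"rot":[0,0,-0.228],"fingers":1}]'
python3 - <<'E'
from h import *
path((.558,.068,.20,91.7),(.558,.068,.13,91.7)); print(env.get_state()['joint_pos'])
E
```

```text
clock: 1.5
tcp_pos: [0.2284, -0.4501, 0.2482]
orientation: [-0.0, 0.968, 0.252, 0.0]
wrist_force: [0.4, 0.2, 0.3]
finger_gap: 0.0856
grip_force: 0.0
clock: 1.9
tcp_pos: [0.3023, -0.3502, 0.2458]
orientation: [0.0, 0.931, 0.366, 0.0]
wrist_force: [-0.6, 0.1, 0.1]
finger_gap: 0.0855
grip_force: 0.0
clock: 2.2
tcp_pos: [0.3517, -0.2835, 0.2439]
orientation: [0.0, 0.881, 0.474, 0.0]
wrist_force: [-0.1, -0.6, 0.4]
finger_gap: 0.0854
grip_force: 0.0
clock: 2.6
tcp_pos: [0.4005, -0.2182, 0.2422]
orientation: [0.0, 0.819, 0.573, -0.0]
wrist_force: [0.4, -0.5, 0.3]
finger_gap: 0.0857
grip_force: 0.0
-> (0.558, 0.068, 0.2, 91.7)
  travel [0.897, 0.139, 0.116] rot [-0.0, 0.001, -0.621] rows 5
  travel [0.63, 0.653, 0.117] rot [-0.0, 0.0, -0.621] rows 5
  travel [0.106, 0.901, 0.117] rot [-0.0, -0.0, -0.62] rows 5
-> (0.558, 0.068, 0.13, 91.7)
  travel [-0.0, 0.0, 0.584] rot [-0.0, -0.0, -0.0] rows 2
[-6.74683985e-01  8.59603290e-02 -2.58422325e-01  1.22576598e+00
 -9.01616058e-04  1.24591734e+00]
```

```bash

python3 -m pendant '[{"travel":[0.897,0.139,0.116],"rot":[0,0,-0.621],"fingers":1},{"travel":[0.897,0.139,0.116],"rot":[0,0,-0.621],"fingers":1},{"travel":[0.897,0.139,0.116],"rot":[0,0,-0.621],"fingers":1},{"travel":[0.897,0.139,0.116],"rot":[0,0,-0.621],"fingers":1},{"travel":[0.897,0.139,0.116],"rot":[0,0,-0.621],"fingers":1},{"travel":[0.897,0.139,0.116],"rot":[0,0,-0.621],"fingers":1}]'
python3 -m pendant '[{"travel":[0.63,0.653,0.117],"rot":[0,0,-0.621],"fingers":1},{"travel":[0.63,0.653,0.117],"rot":[0,0,-0.621],"fingers":1},{"travel":[0.63,0.653,0.117],"rot":[0,0,-0.621],"fingers":1},{"travel":[0.63,0.653,0.117],"rot":[0,0,-0.621],"fingers":1},{"travel":[0.63,0.653,0.117],"rot":[0,0,-0.621],"fingers":1},{"travel":[0.63,0.653,0.117],"rot":[0,0,-0.621],"fingers":1}]'
python3 -m pendant '[{"travel":[0.106,0.901,0.117],"rot":[0,0,-0.62],"fingers":1},{"travel":[0.106,0.901,0.117],"rot":[0,0,-0.62],"fingers":1},{"travel":[0.106,0.901,0.117],"rot":[0,0,-0.62],"fingers":1},{"travel":[0.106,0.901,0.117],"rot":[0,0,-0.62],"fingers":1},{"travel":[0.106,0.901,0.117],"rot":[0,0,-0.62],"fingers":1},{"travel":[0.106,0.901,0.117],"rot":[0,0,-0.62],"fingers":1},{"travel":[0.106,0.901,0.117],"rot":[0,0,-0.62],"fingers":1}]'
python3 - <<'E'
from h import *
path((.558,.068,.11,91.7)); print(env.get_state()['joint_pos'])
im,d,c=shot('wrist'); P=cloud(c,d); cv2.imwrite('pics/w1.png',im)
m=(P[...,2]>.058)&(P[...,2]<.075)&(d>.05)
rect(m,P,'grip',.058,.075)
rect(d>.05,P,'plate',.026,.042)
print(pose()[0])
E
```

```text
clock: 3.2
tcp_pos: [0.4527, -0.1234, 0.2282]
orientation: [0.0, 0.594, 0.804, -0.0]
wrist_force: [0.2, -0.9, -0.3]
finger_gap: 0.0856
grip_force: 0.0
clock: 3.8
tcp_pos: [0.5053, -0.0275, 0.2141]
orientation: [0.0, 0.306, 0.952, -0.0]
wrist_force: [-0.3, -0.1, -0.4]
finger_gap: 0.0857
grip_force: 0.0
clock: 4.5
tcp_pos: [0.5577, 0.0683, 0.2001]
orientation: [0.0, -0.013, 1.0, -0.0]
wrist_force: [-0.2, 1.3, -0.3]
finger_gap: 0.0853
grip_force: 0.0
-> (0.558, 0.068, 0.11, 91.7)
  travel [-0.003, -0.002, 0.751] rot [-0.0, 0.0, -0.004] rows 2
[-2.09552556e-02  3.06758133e-01 -8.67873356e-02  1.17717754e+00
 -2.24044493e-04 -4.67976888e-02]
grip 1177 c [558.   67.9] size [43.1 13.7] ang 1.6 mean [557.  68.  66.]
plate 31008 c [560.3  68.6] size [139.1 311.3] ang 1.6 mean [555.   70.6  32.1]
[0.55762149 0.068364   0.20015162]
```

View pics/w1.png

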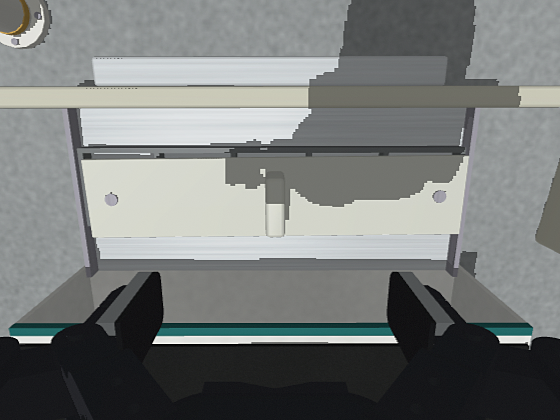

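The wrist view shows the grip bar at (275,205), in line between the fingers and square to the drawer, with its top at z = 66 mm. I'll descend and grasp it.

```bash

python3 -m pendant '[{"travel":[-0.003,-0.002,0.3],"rot":[0,0,-0.004],"fingers":0.2},{"travel":[-0.003,-0.002,0.75],"rot":[0,0,-0.004],"fingers":0},{"travel":[-0.003,-0.002,0.75],"rot":[0,0,-0.004],"fingers":0},{"travel":[-0.003,-0.002,0.75],"rot":[0,0,-0.004],"fingers":0},{"travel":[-0.003,-0.002,0.75],"rot":[0,0,-0.004],"fingers":0}]' 70
python3 -m pendant '[{"travel":[0,0,0.2],"rot":[0,0,0],"fingers":0},{"travel":[0,0,0.4],"rot":[0,0,0],"fingers":0},{"travel":[0,0,0.46],"rot":[0,0,0],"fingers":0},{"travel":[0,0,0.46],"rot":[0,0,0],"fingers":0},{"travel":[0,0,0.46],"rot":[0,0,0],"fingers":-1},{"travel":[0,0,0.46],"rot":[0,0,0],"fingers":-1},{"travel":[0,0,0.46],"rot":[0,0,0],"fingers":-1},{"travel":[0,0,0.46],"rot":[0,0,0],"fingers":-1},{"travel":[0,0,0.46],"rot":[0,0,0],"fingers":-1},{"travel":[0,0,0.46],"rot":[0,0,0],"fingers":-1}]' 70
python3 -m pendant '[{"travel":[0,0,0],"rot":[0,0,0],"fingers":-1},{"travel":[0,0,-0.15],"rot":[0,0,0],"fingers":-1},{"travel":[0,0,-0.35],"rot":[0,0,0],"fingers":-1},{"travel":[0,0,-0.6],"rot":[0,0,0],"fingers":-1},{"travel":[0,0,-0.9],"rot":[0,0,0],"fingers":-1},{"travel":[0,0,-0.9],"rot":[0,0,0],"fingers":-1}]' 70
python3 -m pendant '[{"travel":[0,0,-0.3],"rot":[0,0,0],"fingers":-1},{"travel":[0,0,-0.3],"rot":[0,0,0],"fingers":-1},{"travel":[0,0,-0.3],"rot":[0,0,0],"fingers":-1}]' 70
python3 - <<'E'
from h import *
path((.689,.0695,.2,91.7)); 
E
```

```text
clock: 5.05
tcp_pos: [0.5594, 0.0687, 0.1123]
orientation: [0.001, -0.017, 1.0, -0.0]
wrist_force: [0.1, -0.9, 1.0]
finger_gap: 0.0427
grip_force: 0.0
clock: 6.05
tcp_pos: [0.5594, 0.0688, 0.0569]
orientation: [0.002, -0.017, 1.0, -0.0]
wrist_force: [0.1, -0.6, 6.2]
finger_gap: 0.0128
grip_force: 69.2
clock: 6.65
tcp_pos: [0.5609, 0.069, 0.1683]
orientation: [0.004, -0.017, 1.0, -0.0]
wrist_force: [-0.3, -0.0, -2.2]
finger_gap: 0.013
grip_force: 68.6
clock: 6.95
tcp_pos: [0.5581, 0.069, 0.1988]
orientation: [0.0, -0.017, 1.0, -0.0]
wrist_force: [0.7, -0.2, -3.4]
finger_gap: 0.0126
grip_force: 69.0
-> (0.689, 0.0695, 0.2, 91.7)
  travel [-0.545, -0.016, -0.004] rot [-0.0, 0.001, 0.002] rows 2
  travel [-0.545, -0.016, -0.006] rot [-0.0, -0.0, 0.002] rows 2
```

```bash

python3 -m pendant '[{"travel":[-0.2,0,0],"rot":[0,0,0],"fingers":-1},{"travel":[-0.545,-0.016,0],"rot":[0,0,0.002],"fingers":-1},{"travel":[-0.9,-0.03,0],"rot":[0,0,0.002],"fingers":-1},{"travel":[-0.9,-0.03,0],"rot":[0,0,0.002],"fingers":-1},{"travel":[-0.9,-0.03,0],"rot":[0,0,0.002],"fingers":-1},{"travel":[-0.9,-0.03,0],"rot":[0,0,0.002],"fingers":-1}]'
python3 -m pendant '[{"travel":[-0.19,0,0],"rot":[0,0,0],"fingers":-1},{"travel":[-0.19,0,0.2],"rot":[0,0,0],"fingers":-1},{"travel":[-0.19,0,0.38],"rot":[0,0,0],"fingers":-1},{"travel":[-0.19,0,0.38],"rot":[0,0,0],"fingers":-1},{"travel":[-0.19,0,0.38],"rot":[0,0,0],"fingers":-1}]'
python3 - <<'E'
from h import *
path((.689,.0695,.139,91.7)); print(pose()[1].as_matrix()[:,2])
for n in('side','top'):
    im,d,c=shot(n); P=cloud(c,d); cv2.imwrite(f'pics/{n}1.png',im)
    rect(d>.05,P,n,.12,.136) if n=='side' else rect(box(140,340,100,200),P,n,.118,.136)
E
```

```text
clock: 7.55
tcp_pos: [0.6644, 0.0691, 0.197]
orientation: [-0.002, -0.016, 1.0, 0.0]
wrist_force: [-0.6, 0.5, -3.1]
finger_gap: 0.0129
grip_force: 68.8
clock: 8.05
tcp_pos: [0.6875, 0.0699, 0.1537]
orientation: [-0.001, -0.016, 1.0, -0.0]
wrist_force: [-0.4, -0.5, -2.6]
finger_gap: 0.0124
grip_force: 68.6
-> (0.689, 0.0695, 0.139, 91.7)
  travel [-0.013, -0.004, 0.122] rot [-0.0, -0.001, 0.002] rows 1
[-1.23367374e-03 -5.37014412e-05 -9.99999238e-01]
side 1935 c [687.2  70.9] size [ 69. 302.] ang 1.9 mean [683.2  86.5 128. ]
top 1683 c [688.8  12. ] size [ 65.4 185.1] ang 1.9 mean [683.9  -5.8 130.4]
```

```bash

python3 -m pendant '[{"travel":[-0.015,0,0.06],"rot":[0,0,0],"fingers":-1},{"travel":[-0.015,0,0.1],"rot":[0,0,0],"fingers":-1},{"travel":[-0.015,0,0.125],"rot":[0,0,0],"fingers":-1},{"travel":[-0.015,0,0.125],"rot":[0,0,0],"fingers":-1}]'
python3 -m pendant '[{"travel":[0,0,0],"rot":[0,0,0],"fingers":0},{"travel":[0,0,0],"rot":[0,0,0],"fingers":0},{"travel":[0,0,0],"rot":[0,0,0],"fingers":0},{"travel":[0,0,0],"rot":[0,0,0],"fingers":0},{"travel":[0,0,-0.2],"rot":[0,0,0],"fingers":0},{"travel":[0,0,-0.4],"rot":[0,0,0],"fingers":0},{"travel":[0,0,-0.7],"rot":[0,0,0],"fingers":0.3},{"travel":[0,0,-0.9],"rot":[0,0,0],"fingers":0.3},{"travel":[0,0,-0.9],"rot":[0,0,0],"fingers":0.3}]'
python3 - <<'E'
from h import *
path((.40,-.0,.25,1.7))
for n in('side','wrist'):
    im,d,c=shot(n); P=cloud(c,d); cv2.imwrite(f'pics/{n}2.png',im)
    g=im.min(2)
    rect((d>.05)&(g>110),P,n,.110,.118); rect((d>.05)&(g>90)&(P[...,0]<.73)&(P[...,0]>.64),P,n,.138,.152)
E
```

```text
clock: 8.55
tcp_pos: [0.6905, 0.0698, 0.1389]
orientation: [0.0, -0.016, 1.0, -0.0]
wrist_force: [-1.6, 0.2, 1.8]
finger_gap: 0.0131
grip_force: 69.3
clock: 9.45
tcp_pos: [0.6925, 0.0698, 0.2513]
orientation: [0.004, -0.016, 1.0, -0.0]
wrist_force: [-0.3, -0.3, -0.2]
finger_gap: 0.0554
grip_force: 0.0
-> (0.4, -0.0, 0.25, 1.7)
  travel [0.818, -0.168, -0.003] rot [0.002, 0.008, 0.501] rows 4
  travel [0.624, -0.555, 0.004] rot [-0.001, -0.0, 0.501] rows 4
  travel [0.263, -0.793, 0.003] rot [0.0, -0.0, 0.5] rows 4
side 1761 c [691.6  68.7] size [ 69.1 305. ] ang 2.1 mean [688.2  85.1 113.5]
side 2377 c [684.9 577.9] size [166.2  90.1] ang 89.9 mean [682.8 578.7 149.7]
wrist 35511 c [689.6  69.9] size [ 64.  300.4] ang 1.8 mean [688.   69.5 114.6]
wrist 1496 c [689.2  69.6] size [43.2 13.7] ang 1.6 mean [687.9  69.4 148. ]
```

View pics/side2.png

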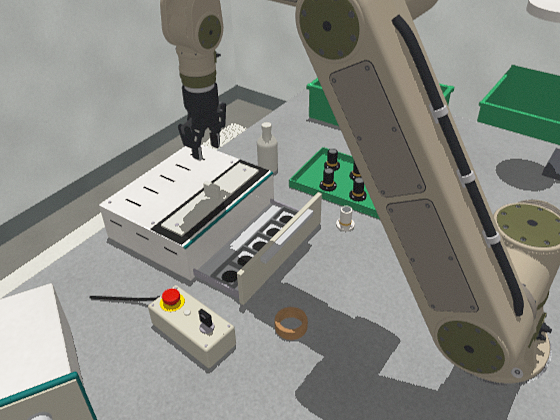

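The cover lies centred on the mat (plate centre 689.6, 69.9), and the pockets are open from (232,278) to (288,218). Next I'll look at the pockets from above.

```bash

python3 -m pendant '[{"travel":[0.4,0,0],"rot":[0,0,0],"fingers":0.3},{"travel":[0.8,0,0],"rot":[0,0,0],"fingers":0.3},{"travel":[1,0,0],"rot":[0,0,0],"fingers":0.3},{"travel":[1,0,0],"rot":[0,0,0],"fingers":0.3},{"travel":[1,0,0],"rot":[0,0,0],"fingers":0.3},{"travel":[1,0,0],"rot":[0,0,0],"fingers":0.3}]'
python3 - <<'E'
from h import *
path((.55,-.248,.2,1.7),(.5487,-.2467,.11,1.7))
im,d,c=shot('wrist'); P=cloud(c,d); cv2.imwrite('pics/w3.png',im); np.savez('w3.npz',im=im,P=P)
z=P[...,2]; m=((z<.019)&(z>.005)&(d>.05)).astype(np.uint8)
n,l,st,ce=cv2.connectedComponentsWithStats(m)
for i in range(1,n):
    if st[i,4]>400:
        r=cv2.minAreaRect((P[l==i][:,:2]*1000).astype(np.float32)); print(st[i,4],ce[i].round(),np.round(r[0],1),np.round(r[1],1),round(r[2],1),np.median(z[l==i]))
rect(d>.05,P,'panel',.09,.104)
E
```

```text
clock: 10.15
tcp_pos: [0.5713, 0.0659, 0.2456]
orientation: [-0.0, -0.016, 1.0, -0.0]
wrist_force: [0.4, -0.7, 0.1]
finger_gap: 0.0553
grip_force: 0.0
-> (0.55, -0.248, 0.2, 1.7)
  travel [0.087, -0.87, 0.127] rot [-0.0, -0.0, 0.501] rows 4
  travel [-0.36, -0.796, 0.127] rot [-0.0, 0.0, 0.5] rows 4
  travel [-0.71, -0.51, 0.127] rot [-0.0, 0.0, 0.501] rows 4
-> (0.5487, -0.2467, 0.11, 1.7)
  travel [0.012, -0.01, 0.75] rot [-0.0, 0.0, 0.0] rows 2
994 [59. 21.] [ 437. -129.] [24.4 47.7] 25.0 0.008785173723235229
1530 [537. 137.] [522.4 308.5] [  5.5 157.6] 86.0 0.011921958252641751
11942 [275. 109.] [505.1  63.6] [ 30.2 312.1] 1.4 0.01263970322524735
3486 [144. 160.] [555.7 -57. ] [55.5 54.1] 1.6 0.012900216741104753
3528 [209. 161.] [554.1   3.9] [55.7 55.2] 1.2 0.01289323691620256
3591 [274. 161.] [552.8  64.8] [55.3 56.2] 1.5 0.012905697870864763
3564 [339. 161.] [551.  125.6] [55.6 55.3] 1.7 0.012883082969620097
3433 [405. 162.] [549.6 187. ] [55.7 53.4] 1.4 0.012992924465819067
830 [  9. 202.] [ 593.8 -193.7] [99.7  3.9] 3.2 0.011375714485833188
13698 [274. 219.] [617.2  66.5] [ 61.6 321.1] 1.6 0.012602178513578144
431 [552. 301.] [694.3 363.7] [90.5  8.6] 26.2 0.01307707429767091
441 [ 15. 324.] [ 739.5 -209.1] [50. 15.] 18.7 0.011829395483137217
panel 16984 c [476.   63.2] size [ 28.2 335.2] ang 1.5 mean [478.1  62.9  99.5]
```

View pics/w3.png

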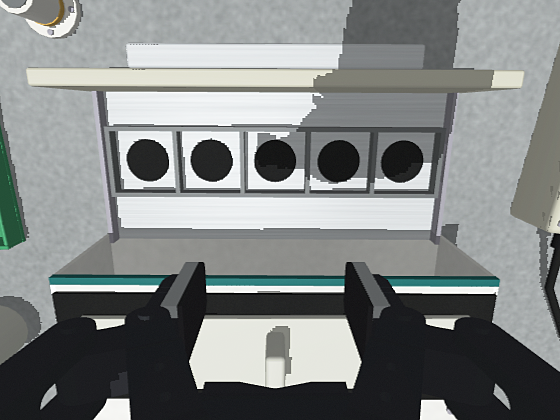

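The wrist view shows all five pockets, from (147,160) to (403,161), with floors at z ≈ 12.9 mm. Next is the tray.

```bash

python3 -m pendant '[{"travel":[0.087,-0.87,0.127],"rot":[0,0,0.501],"fingers":0.3},{"travel":[0.087,-0.87,0.127],"rot":[0,0,0.501],"fingers":0.3},{"travel":[0.087,-0.87,0.127],"rot":[0,0,0.501],"fingers":0.3},{"travel":[0.087,-0.87,0.127],"rot":[0,0,0.501],"fingers":0.3},{"travel":[0.087,-0.87,0.127],"rot":[0,0,0.501],"fingers":0.3},{"travel":[0.087,-0.87,0.127],"rot":[0,0,0.501],"fingers":0.3}]'
python3 -m pendant '[{"travel":[-0.36,-0.796,0.127],"rot":[0,0,0.5],"fingers":0.3},{"travel":[-0.36,-0.796,0.127],"rot":[0,0,0.5],"fingers":0.3},{"travel":[-0.36,-0.796,0.127],"rot":[0,0,0.5],"fingers":0.3},{"travel":[-0.36,-0.796,0.127],"rot":[0,0,0.5],"fingers":0.3},{"travel":[-0.36,-0.796,0.127],"rot":[0,0,0.5],"fingers":0.3},{"travel":[-0.36,-0.796,0.127],"rot":[0,0,0.5],"fingers":0.3}]'
python3 -m pendant '[{"travel":[-0.71,-0.51,0.127],"rot":[0,0,0.501],"fingers":0.3},{"travel":[-0.71,-0.51,0.127],"rot":[0,0,0.501],"fingers":0.3},{"travel":[-0.71,-0.51,0.127],"rot":[0,0,0.501],"fingers":0.3},{"travel":[-0.71,-0.51,0.127],"rot":[0,0,0.501],"fingers":0.3},{"travel":[-0.71,-0.51,0.127],"rot":[0,0,0.501],"fingers":0.3},{"travel":[-0.71,-0.51,0.127],"rot":[0,0,0.501],"fingers":0.3}]'
cat >> h.py <<'E'
def look(n='wrist',save=None,lo=.050,hi=.066,R0=(.38,.66,-.42,-.16)):
    im,d,c=shot(n); P=cloud(c,d); z=P[...,2]
    if save: cv2.imwrite(save,im)
    m=((z>lo)&(z<hi)&(d>.05)&(P[...,0]>R0[0])&(P[...,0]<R0[1])&(P[...,1]>R0[2])&(P[...,1]<R0[3])&(im.max(2)<150)).astype(np.uint8)
    k,l,st,ce=cv2.connectedComponentsWithStats(m); out=[]
    for i in range(1,k):
        if st[i,4]>40:
            q=P[l==i]; t=q[q[:,2]>np.percentile(q[:,2],60)-.002]
            (x,y),r=cv2.minEnclosingCircle((t[:,:2]*1000).astype(np.float32))
            print(n,st[i,4],ce[i].round(),'c',round(x,1),round(y,1),'r',round(r,1),'mean',np.round(t.mean(0)*1000,1))
E
python3 - <<'E'
from h import *
look('wrist','pics/w4.png'); look('top'); print(pose()[0],env.get_state()['joint_pos'])
path((.55,-.248,.15,1.7))
E
```

```text
clock: 10.8
tcp_pos: [0.5641, -0.0388, 0.2307]
orientation: [-0.0, 0.243, 0.97, -0.0]
wrist_force: [0.4, -0.8, 0.1]
finger_gap: 0.0555
grip_force: 0.0
clock: 11.4
tcp_pos: [0.5567, -0.1429, 0.2158]
orientation: [0.0, 0.485, 0.875, -0.0]
wrist_force: [0.8, 0.3, -0.4]
finger_gap: 0.0556
grip_force: 0.0
clock: 12.0
tcp_pos: [0.5496, -0.2473, 0.2007]
orientation: [0.0, 0.695, 0.719, 0.0]
wrist_force: [-0.4, 0.5, 0.7]
finger_gap: 0.0553
grip_force: 0.0
wrist 630 [275. 203.] c 549.4 -249.1 r 14.9 mean [ 549.2 -248.    58.6]
wrist 690 [154. 210.] c 458.4 -256.8 r 15.2 mean [ 459.3 -255.6   58.5]
wrist 461 [220. 309.] c 503.8 -338.8 r 15.1 mean [ 508.3 -337.2   58.5]
wrist 471 [109. 310.] c 417.0 -345.2 r 14.7 mean [ 419.5 -339.1   58.4]
wrist 618 [323. 314.] c 591.6 -340.8 r 15.5 mean [ 591.1 -338.7   58.5]
top 127 [372. 220.] c 548.8 -249.2 r 15.1 mean [ 548.2 -249.4   59.8]
[ 0.54957573 -0.24722995  0.20084856] [-5.55852606e-01  3.83696698e-01  2.56091874e-02  1.21228173e+00
 -5.79953131e-05  9.81632567e-01]
-> (0.55, -0.248, 0.15, 1.7)
  travel [-0.006, 0.003, 0.424] rot [0.0, 0.0, 0.003] rows 2
```

View pics/w4.png

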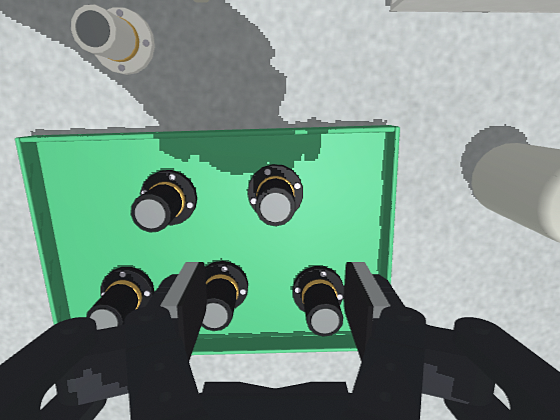

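```bash

python3 -m pendant '[{"travel":[-0.005,0,0.3],"rot":[0,0,0],"fingers":0.2},{"travel":[-0.01,0,0.6],"rot":[0,0,0],"fingers":0.2},{"travel":[-0.01,0,0.9],"rot":[0,0,0],"fingers":0.2},{"travel":[-0.01,0,0.9],"rot":[0,0,0],"fingers":0.2},{"travel":[-0.01,0,0.9],"rot":[0,0,0],"fingers":0.2}]' 45
python3 -m pendant '[{"travel":[0,0,0.2],"rot":[0,0,0],"fingers":0.2},{"travel":[0,0,0.39],"rot":[0,0,0],"fingers":0.2},{"travel":[0,0,0.39],"rot":[0,0,0],"fingers":0.2},{"travel":[0,0,0.39],"rot":[0,0,0],"fingers":-1},{"travel":[0,0,0.39],"rot":[0,0,0],"fingers":-1},{"travel":[0,0,0.39],"rot":[0,0,0],"fingers":-1},{"travel":[0,0,0.39],"rot":[0,0,0],"fingers":-1},{"travel":[0,0,0.39],"rot":[0,0,0],"fingers":-1}]' 45
python3 -m pendant '[{"travel":[0,0,-0.1],"rot":[0,0,0],"fingers":-1},{"travel":[0,0,-0.4],"rot":[0,0,0],"fingers":-1},{"travel":[0,0,-0.7],"rot":[0,0,0],"fingers":-1},{"travel":[0,0,-0.9],"rot":[0,0,0],"fingers":-1},{"travel":[0,0,-0.9],"rot":[0,0,0],"fingers":-1}]' 45
python3 - <<'E'
from h import *
path((.5495,.1852,.2,1.7),(.5495,.1852,.09,1.7),(.5495,.1852,.055,1.7))
E
```

```text
clock: 12.6
tcp_pos: [0.5492, -0.2485, 0.0929]
orientation: [-0.001, 0.696, 0.718, -0.0]
wrist_force: [-0.3, 0.8, 1.7]
finger_gap: 0.0511
grip_force: 0.0
clock: 13.4
tcp_pos: [0.551, -0.2501, 0.0485]
orientation: [0.002, 0.696, 0.718, 0.001]
wrist_force: [-0.2, 0.6, 6.5]
finger_gap: 0.0287
grip_force: 45.0
clock: 13.9
tcp_pos: [0.5516, -0.2506, 0.1594]
orientation: [0.004, 0.696, 0.718, 0.001]
wrist_force: [1.0, -0.4, -0.7]
finger_gap: 0.0288
grip_force: 44.5
-> (0.5495, 0.1852, 0.2, 1.7)
  travel [0.907, 0.024, -0.089] rot [0.007, 0.005, 0.0] rows 3
  travel [0.908, 0.023, -0.084] rot [-0.0, -0.0, 0.0] rows 3
  travel [0.907, 0.023, -0.084] rot [-0.0, -0.0, 0.0] rows 3
  travel [0.908, 0.022, -0.084] rot [-0.0, -0.0, 0.0] rows 3
-> (0.5495, 0.1852, 0.09, 1.7)
  travel [-0.0, 0.001, 0.916] rot [-0.0, -0.0, 0.0] rows 3
-> (0.5495, 0.1852, 0.055, 1.7)
  travel [-0.0, -0.0, 0.292] rot [-0.0, -0.0, 0.0] rows 1
```

```bash

python3 -m pendant '[{"travel":[0.3,0.01,-0.09],"rot":[0,0,0],"fingers":-1},{"travel":[0.7,0.02,-0.2],"rot":[0,0,0],"fingers":-1},{"travel":[1,0.026,-0.34],"rot":[0,0,0],"fingers":-1},{"travel":[1,0.026,-0.34],"rot":[0,0,0],"fingers":-1},{"travel":[1,0.026,-0.34],"rot":[0,0,0],"fingers":-1}]'
python3 -m pendant '[{"travel":[0.3,0.01,0],"rot":[0,0,0],"fingers":-1},{"travel":[0.6,0.016,0],"rot":[0,0,0],"fingers":-1},{"travel":[1,0.026,0],"rot":[0,0,0],"fingers":-1},{"travel":[1,0.026,0],"rot":[0,0,0],"fingers":-1},{"travel":[1,0.026,0],"rot":[0,0,0],"fingers":-1}]'
python3 -m pendant '[{"travel":[0.3,0.01,0],"rot":[0,0,0],"fingers":-1},{"travel":[0.6,0.016,0],"rot":[0,0,0],"fingers":-1},{"travel":[1,0.026,0],"rot":[0,0,0],"fingers":-1},{"travel":[1,0.026,0],"rot":[0,0,0],"fingers":-1},{"travel":[1,0.026,0],"rot":[0,0,0],"fingers":-1}]'
python3 - <<'E'
from h import *
path((.5495,.1852,.2,1.7),(.5495,.1852,.09,1.7),(.5495,.1852,.0575,1.7))
E
```

```text
clock: 14.4
tcp_pos: [0.5489, -0.1285, 0.1949]
orientation: [0.0, 0.696, 0.718, -0.0]
wrist_force: [-0.5, -0.2, -1.3]
finger_gap: 0.029
grip_force: 44.5
clock: 14.9
tcp_pos: [0.5481, -0.0092, 0.1937]
orientation: [-0.0, 0.696, 0.718, -0.001]
wrist_force: [-0.0, 0.6, -0.4]
finger_gap: 0.0288
grip_force: 44.5
clock: 15.4
tcp_pos: [0.5481, 0.1102, 0.1939]
orientation: [0.0, 0.696, 0.718, -0.001]
wrist_force: [-0.5, -1.5, 0.0]
finger_gap: 0.0288
grip_force: 44.5
-> (0.5495, 0.1852, 0.2, 1.7)
  travel [0.625, 0.03, -0.051] rot [-0.001, 0.001, 0.0] rows 2
-> (0.5495, 0.1852, 0.09, 1.7)
  travel [-0.001, 0.0, 0.917] rot [0.0, -0.0, 0.0] rows 3
-> (0.5495, 0.1852, 0.0575, 1.7)
  travel [0.0, -0.0, 0.27] rot [0.0, -0.0, 0.0] rows 1
```

```bash

python3 -m pendant '[{"travel":[0.3,0.02,0],"rot":[0,0,0],"fingers":-1},{"travel":[0.625,0.03,0],"rot":[0,0,0],"fingers":-1},{"travel":[0.625,0.03,0.1],"rot":[0,0,0],"fingers":-1},{"travel":[0.625,0.03,0.4],"rot":[0,0,0],"fingers":-1},{"travel":[0.625,0.03,0.7],"rot":[0,0,0],"fingers":-1},{"travel":[0.625,0.03,0.82],"rot":[0,0,0],"fingers":-1},{"travel":[0.625,0.03,0.82],"rot":[0,0,0],"fingers":-1},{"travel":[0.625,0.03,0.82],"rot":[0,0,0],"fingers":-1}]'
python3 - <<'E'
from h import *
path((.5495,.1852,.0575,1.7)); look('side',None,.03,.115,(.5,.6,.15,.22)); look('wrist','pics/w5.png',.03,.115,(.5,.6,.15,.22))
E
```

```text
clock: 16.2
tcp_pos: [0.5497, 0.1841, 0.0961]
orientation: [0.0, 0.697, 0.717, -0.0]
wrist_force: [-0.8, 0.0, 0.4]
finger_gap: 0.0285
grip_force: 44.6
-> (0.5495, 0.1852, 0.0575, 1.7)
  travel [0.009, -0.002, 0.322] rot [-0.0, 0.001, -0.002] rows 1
side 513 [227. 257.] c 550.0 190.9 r 29.4 mean [548.5 191.1 103.4]
wrist 14001 [274. 279.] c 549.8 191.4 r 27.8 mean [549.9 187.5 108. ]
```

View pics/w5.png

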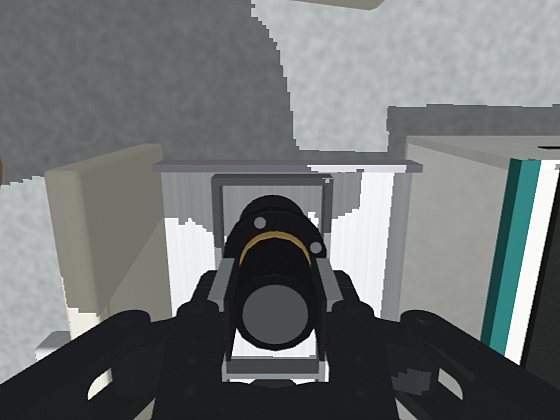

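The housing is held upright, with its flange at (275,215) centred over the end pocket (213–331). I'll lower it.

```bash

python3 -m pendant '[{"travel":[0.009,0,0.12],"rot":[0,0,0],"fingers":-1},{"travel":[0.009,0,0.22],"rot":[0,0,0],"fingers":-1},{"travel":[0.009,0,0.3],"rot":[0,0,0],"fingers":-1},{"travel":[0.009,0,0.32],"rot":[0,0,0],"fingers":-1},{"travel":[0.009,0,0.33],"rot":[0,0,0],"fingers":-1},{"travel":[0.009,0,0.33],"rot":[0,0,0],"fingers":-1}]'
python3 -m pendant '[{"travel":[0,0,0],"rot":[0,0,0],"fingers":0.2},{"travel":[0,0,0],"rot":[0,0,0],"fingers":0.2},{"travel":[0,0,0],"rot":[0,0,0],"fingers":0.2},{"travel":[0,0,-0.1],"rot":[0,0,0],"fingers":0.2},{"travel":[0,0,-0.4],"rot":[0,0,0],"fingers":0.2},{"travel":[0,0,-0.8],"rot":[0,0,0],"fingers":0.2},{"travel":[0,0,-1],"rot":[0,0,0],"fingers":0.2},{"travel":[0,0,-1],"rot":[0,0,0],"fingers":0.2}]'
python3 - <<'E'
from h import *
look('wrist',None,.055,.075,(.5,.6,-.1,.22)); look('top')
path((.4584,-.2563,.17,1.7),(.4584,-.2563,.0475,1.7))
E
```

```text
clock: 16.9
tcp_pos: [0.5494, 0.1872, 0.0569]
orientation: [0.0, 0.696, 0.718, 0.0]
wrist_force: [0.3, -1.0, 0.1]
finger_gap: 0.0287
grip_force: 44.8
clock: 17.7
tcp_pos: [0.552, 0.1877, 0.1824]
orientation: [0.003, 0.696, 0.718, 0.004]
wrist_force: [0.8, 0.5, -0.4]
finger_gap: 0.0514
grip_force: 0.0
wrist 972 [268. 209.] c 548.8 187.9 r 15.0 mean [548.  190.1  66.8]
top 130 [409. 202.] c 591.5 -340.8 r 14.7 mean [ 591.1 -340.7   59.7]
top 135 [411. 238.] c 502.8 -338.9 r 15.1 mean [ 503.2 -339.1   59.8]
top 132 [377. 258.] c 457.6 -257.0 r 14.7 mean [ 457.4 -256.9   59.9]
top 142 [417. 275.] c 415.7 -346.7 r 15.1 mean [ 415.5 -347.3   59.8]
-> (0.4584, -0.2563, 0.17, 1.7)
  travel [-0.918, -0.218, 0.016] rot [0.002, -0.0, 0.0] rows 3
  travel [-0.918, -0.218, 0.016] rot [0.0, -0.0, 0.0] rows 3
  travel [-0.918, -0.218, 0.016] rot [0.0, -0.0, 0.0] rows 3
  travel [-0.918, -0.217, 0.015] rot [0.0, -0.0, 0.0] rows 3
-> (0.4584, -0.2563, 0.0475, 1.7)
  travel [0.0, -0.0, 0.511] rot [0.0, -0.0, 0.0] rows 2
```

```bash

python3 -m pendant '[{"travel":[-0.4,-0.1,0],"rot":[0,0,0],"fingers":0.2},{"travel":[-0.98,-0.233,0.015],"rot":[0,0,0],"fingers":0.2},{"travel":[-0.98,-0.233,0.015],"rot":[0,0,0],"fingers":0.2},{"travel":[-0.98,-0.233,0.015],"rot":[0,0,0],"fingers":0.2}]'
python3 -m pendant '[{"travel":[-0.4,-0.1,0],"rot":[0,0,0],"fingers":0.2},{"travel":[-0.98,-0.233,0.015],"rot":[0,0,0],"fingers":0.2},{"travel":[-0.98,-0.233,0.015],"rot":[0,0,0],"fingers":0.2},{"travel":[-0.98,-0.233,0.015],"rot":[0,0,0],"fingers":0.2}]'
python3 -m pendant '[{"travel":[-0.4,-0.1,0],"rot":[0,0,0],"fingers":0.2},{"travel":[-0.98,-0.233,0.015],"rot":[0,0,0],"fingers":0.2},{"travel":[-0.98,-0.233,0.015],"rot":[0,0,0],"fingers":0.2},{"travel":[-0.98,-0.233,0.015],"rot":[0,0,0],"fingers":0.2}]'
python3 -m pendant '[{"travel":[-0.3,-0.08,0],"rot":[0,0,0],"fingers":0.2},{"travel":[-0.7,-0.17,0.015],"rot":[0,0,0],"fingers":0.2},{"travel":[-0.7,-0.17,0.015],"rot":[0,0,0],"fingers":0.2},{"travel":[-0.7,-0.17,0.015],"rot":[0,0,0],"fingers":0.2},{"travel":[-0.7,-0.17,0.015],"rot":[0,0,0],"fingers":0.2}]'
python3 - <<'E'
from h import *
look('wrist');path((.4584,-.2563,.1,1.7),(.4584,-.2563,.0475,1.7))
E
```

```text
clock: 18.2
tcp_pos: [0.523, 0.0663, 0.1732]
orientation: [-0.001, 0.698, 0.716, -0.001]
wrist_force: [-0.2, 0.7, -0.0]
finger_gap: 0.0511
grip_force: 0.0
clock: 18.6
tcp_pos: [0.4996, -0.0511, 0.1719]
orientation: [-0.001, 0.698, 0.716, -0.001]
wrist_force: [0.2, -0.4, 0.0]
finger_gap: 0.0511
grip_force: 0.0
clock: 19.0
tcp_pos: [0.476, -0.169, 0.1704]
orientation: [-0.0, 0.697, 0.717, -0.0]
wrist_force: [-0.2, 0.2, -0.2]
finger_gap: 0.0511
grip_force: 0.0
clock: 19.5
tcp_pos: [0.4584, -0.2506, 0.1689]
orientation: [-0.001, 0.696, 0.718, 0.0]
wrist_force: [-0.1, 0.3, 0.5]
finger_gap: 0.0512
grip_force: 0.0
wrist 799 [275. 222.] c 458.0 -257.2 r 14.9 mean [ 458.  -255.7   58.5]
wrist 563 [327. 332.] c 503.4 -338.9 r 15.3 mean [ 498.4 -337.6   58.4]
-> (0.4584, -0.2563, 0.1, 1.7)
  travel [-0.048, -0.001, 0.576] rot [-0.001, -0.001, 0.003] rows 2
-> (0.4584, -0.2563, 0.0475, 1.7)
  travel [-0.0, -0.001, 0.437] rot [0.0, -0.0, -0.0] rows 2
```

```bash

python3 -m pendant '[{"travel":[-0.05,0,0.3],"rot":[0,0,0.002],"fingers":0.2},{"travel":[-0.05,0,0.6],"rot":[0,0,0.002],"fingers":0.2},{"travel":[-0.05,0,0.85],"rot":[0,0,0.002],"fingers":0.2},{"travel":[-0.05,0,1],"rot":[0,0,0.002],"fingers":0.2},{"travel":[-0.05,0,1],"rot":[0,0,0.002],"fingers":0.2},{"travel":[-0.05,0,1],"rot":[0,0,0.002],"fingers":-1},{"travel":[-0.05,0,1],"rot":[0,0,0.002],"fingers":-1},{"travel":[-0.05,0,1],"rot":[0,0,0.002],"fingers":-1},{"travel":[-0.05,0,1],"rot":[0,0,0.002],"fingers":-1},{"travel":[-0.05,0,1],"rot":[0,0,0.002],"fingers":-1}]' 45
python3 -m pendant '[{"travel":[0,0,-0.1],"rot":[0,0,0],"fingers":-1},{"travel":[0,0,-0.4],"rot":[0,0,0],"fingers":-1},{"travel":[0,0,-0.7],"rot":[0,0,0],"fingers":-1},{"travel":[0,0,-1],"rot":[0,0,0],"fingers":-1},{"travel":[0,0,-1],"rot":[0,0,0],"fingers":-1}]'
python3 -m pendant '[{"travel":[0.3,0.08,-0.09],"rot":[0,0,0],"fingers":-1},{"travel":[0.6,0.16,-0.2],"rot":[0,0,0],"fingers":-1},{"travel":[0.79,0.216,-0.2],"rot":[0,0,0],"fingers":-1},{"travel":[0.79,0.216,-0.2],"rot":[0,0,0],"fingers":-1}]'
python3 -m pendant '[{"travel":[0.3,0.08,0],"rot":[0,0,0],"fingers":-1},{"travel":[0.6,0.16,0],"rot":[0,0,0],"fingers":-1},{"travel":[0.79,0.216,0],"rot":[0,0,0],"fingers":-1},{"travel":[0.79,0.216,0],"rot":[0,0,0],"fingers":-1}]'
python3 -m pendant '[{"travel":[0.3,0.08,0],"rot":[0,0,0],"fingers":-1},{"travel":[0.6,0.16,0],"rot":[0,0,0],"fingers":-1},{"travel":[0.79,0.216,0],"rot":[0,0,0],"fingers":-1},{"travel":[0.79,0.216,0],"rot":[0,0,0],"fingers":-1}]'
python3 -m pendant '[{"travel":[0.3,0.08,0],"rot":[0,0,0],"fingers":-1},{"travel":[0.6,0.16,0],"rot":[0,0,0],"fingers":-1},{"travel":[0.79,0.216,0],"rot":[0,0,0],"fingers":-1},{"travel":[0.79,0.216,0],"rot":[0,0,0],"fingers":-1},{"travel":[0.79,0.216,0],"rot":[0,0,0],"fingers":-1}]'
python3 - <<'E'
from h import *
path((.551,.125,.1,1.7),(.551,.125,.0575,1.7))
E
```

```text
clock: 20.55
tcp_pos: [0.4591, -0.259, 0.0506]
orientation: [0.001, 0.697, 0.717, 0.0]
wrist_force: [-0.6, 1.7, 5.1]
finger_gap: 0.0289
grip_force: 44.9
clock: 21.05
tcp_pos: [0.4606, -0.2607, 0.1753]
orientation: [0.005, 0.697, 0.717, 0.0]
wrist_force: [0.3, -1.3, -0.4]
finger_gap: 0.0286
grip_force: 44.7
clock: 21.45
tcp_pos: [0.4815, -0.1607, 0.1937]
orientation: [-0.0, 0.696, 0.718, 0.0]
wrist_force: [-0.2, -0.1, -1.0]
finger_gap: 0.0285
grip_force: 44.7
clock: 21.85
tcp_pos: [0.5046, -0.0659, 0.1929]
orientation: [-0.001, 0.696, 0.718, -0.0]
wrist_force: [0.1, -0.8, -0.3]
finger_gap: 0.0287
grip_force: 44.7
clock: 22.25
tcp_pos: [0.5283, 0.0288, 0.193]
orientation: [-0.0, 0.696, 0.718, -0.0]
wrist_force: [0.3, -1.0, -1.5]
finger_gap: 0.0287
grip_force: 44.7
clock: 22.75
tcp_pos: [0.5511, 0.122, 0.1929]
orientation: [0.0, 0.697, 0.717, -0.001]
wrist_force: [1.0, -0.9, -0.9]
finger_gap: 0.0288
grip_force: 44.8
-> (0.551, 0.125, 0.1, 1.7)
  travel [0.026, 0.0, 0.774] rot [-0.001, 0.001, -0.002] rows 2
-> (0.551, 0.125, 0.0575, 1.7)
  travel [0.0, 0.0, 0.355] rot [0.0, 0.0, -0.0] rows 1
```

```bash

python3 -m pendant '[{"travel":[0.012,0,0.3],"rot":[0,0,0],"fingers":-1},{"travel":[0.012,0,0.6],"rot":[0,0,0],"fingers":-1},{"travel":[0.012,0,0.85],"rot":[0,0,0],"fingers":-1},{"travel":[0.012,0,0.9],"rot":[0,0,0],"fingers":-1},{"travel":[0.012,0,0.9],"rot":[0,0,0],"fingers":-1}]'
python3 -m pendant '[{"travel":[0,0,0.1],"rot":[0,0,0],"fingers":-1},{"travel":[0,0,0.17],"rot":[0,0,0],"fingers":-1},{"travel":[0,0,0.2],"rot":[0,0,0],"fingers":-1},{"travel":[0,0,0.22],"rot":[0,0,0],"fingers":-1},{"travel":[0,0,0.22],"rot":[0,0,0],"fingers":-1}]'
python3 - <<'E'
from h import *
look('wrist','pics/w6.png')
E
```

```text
clock: 23.25
tcp_pos: [0.5503, 0.1231, 0.0846]
orientation: [-0.001, 0.698, 0.716, -0.001]
wrist_force: [0.2, 0.3, -0.3]
finger_gap: 0.0288
grip_force: 44.8
clock: 23.75
tcp_pos: [0.5513, 0.1249, 0.059]
orientation: [0.0, 0.697, 0.717, 0.0]
wrist_force: [0.3, -0.4, -1.2]
finger_gap: 0.0284
grip_force: 44.8
```

View pics/w6.png

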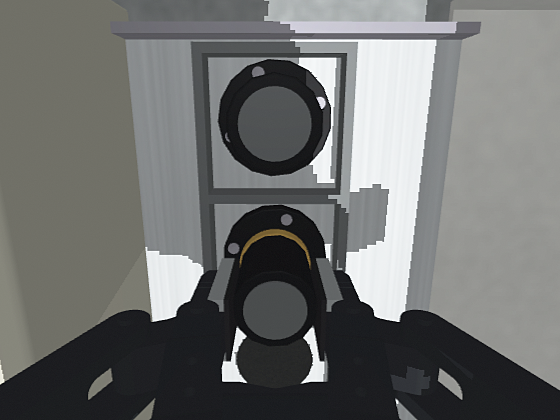

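The first housing stands in the end pocket (275,125). The second is inside the next one (275,280), close to its far wall. I'll release it.

```bash

python3 -m pendant '[{"travel":[-0.01,0,0.01],"rot":[0,0,0],"fingers":-1},{"travel":[-0.01,0,0.01],"rot":[0,0,0],"fingers":0.2},{"travel":[-0.01,0,0.01],"rot":[0,0,0],"fingers":0.2},{"travel":[-0.01,0,0.01],"rot":[0,0,0],"fingers":0.2},{"travel":[-0.01,0,-0.1],"rot":[0,0,0],"fingers":0.2},{"travel":[-0.01,0,-0.4],"rot":[0,0,0],"fingers":0.2},{"travel":[-0.01,0,-0.8],"rot":[0,0,0],"fingers":0.2},{"travel":[-0.01,0,-1],"rot":[0,0,0],"fingers":0.2},{"travel":[-0.01,0,-1],"rot":[0,0,0],"fingers":0.2}]'
python3 - <<'E'
from h import *
look('wrist',None,.055,.075,(.5,.6,-.1,.22)); look('top')
path((.5034,-.338,.17,1.7))
E
```

```text
clock: 24.7
tcp_pos: [0.5541, 0.1238, 0.1847]
orientation: [0.003, 0.697, 0.717, 0.003]
wrist_force: [0.3, -0.3, 1.5]
finger_gap: 0.0513
grip_force: 0.0
wrist 1743 [268. 113.] c 549.1 188.0 r 14.9 mean [548.9 188.   67.2]
wrist 984 [268. 206.] c 551.2 125.1 r 14.8 mean [550.6 127.3  66.8]
top 126 [409. 201.] c 591.1 -340.7 r 14.8 mean [ 591.7 -340.8   60.2]
top 135 [411. 238.] c 503.0 -338.9 r 15.0 mean [ 502.7 -338.8   59.8]
top 74 [419. 288.] c 384.4 -351.6 r 13.0 mean [ 387.2 -351.9   59.8]
-> (0.5034, -0.338, 0.17, 1.7)
  travel [-0.958, -0.128, 0.021] rot [0.002, 0.0, -0.0] rows 3
  travel [-0.959, -0.127, 0.021] rot [0.0, 0.0, -0.001] rows 3
  travel [-0.958, -0.128, 0.021] rot [0.0, 0.0, -0.0] rows 3
  travel [-0.959, -0.129, 0.022] rot [0.0, 0.0, -0.001] rows 3
```

Housing 5 has been knocked from x = 0.416 to about 0.384; I'll re-measure it later. Housing 3 is next.

```bash
sed -i 's/R0=(.38,.66,-.42,-.16)/R0=(.30,.66,-.46,-.16)/' h.py
python3 -m pendant '[{"travel":[-0.4,-0.05,0],"rot":[0,0,0],"fingers":0.2},{"travel":[-0.96,-0.128,0.02],"rot":[0,0,0],"fingers":0.2},{"travel":[-0.96,-0.128,0.02],"rot":[0,0,0],"fingers":0.2},{"travel":[-0.96,-0.128,0.02],"rot":[0,0,0],"fingers":0.2}]'
python3 -m pendant '[{"travel":[-0.4,-0.05,0],"rot":[0,0,0],"fingers":0.2},{"travel":[-0.96,-0.128,0.02],"rot":[0,0,0],"fingers":0.2},{"travel":[-0.96,-0.128,0.02],"rot":[0,0,0],"fingers":0.2},{"travel":[-0.96,-0.128,0.02],"rot":[0,0,0],"fingers":0.2}]'
python3 -m pendant '[{"travel":[-0.4,-0.05,0],"rot":[0,0,0],"fingers":0.2},{"travel":[-0.96,-0.128,0.02],"rot":[0,0,0],"fingers":0.2},{"travel":[-0.96,-0.128,0.02],"rot":[0,0,0],"fingers":0.2},{"travel":[-0.96,-0.128,0.02],"rot":[0,0,0],"fingers":0.2}]'
python3 -m pendant '[{"travel":[-0.4,-0.05,0],"rot":[0,0,0],"fingers":0.2},{"travel":[-0.96,-0.128,0.02],"rot":[0,0,0],"fingers":0.2},{"travel":[-0.96,-0.128,0.02],"rot":[0,0,0],"fingers":0.2},{"travel":[-0.96,-0.128,0.02],"rot":[0,0,0],"fingers":0.2},{"travel":[-0.96,-0.128,0.02],"rot":[0,0,0],"fingers":0.2}]'
python3 - <<'E'
from h import *
look('wrist');path((.5034,-.3380,.1,1.7),(.5034,-.3380,.048,1.7))
E
```

```text
clock: 25.2
tcp_pos: [0.5377, 0.0057, 0.1749]
orientation: [-0.001, 0.699, 0.715, -0.001]
wrist_force: [-0.6, -0.1, -0.8]
finger_gap: 0.0513
grip_force: 0.0
clock: 25.6
tcp_pos: [0.5263, -0.109, 0.173]
orientation: [-0.001, 0.698, 0.716, -0.0]
wrist_force: [-0.7, 0.4, -0.8]
finger_gap: 0.0513
grip_force: 0.0
clock: 26.0
tcp_pos: [0.5147, -0.224, 0.1709]
orientation: [-0.001, 0.698, 0.716, -0.0]
wrist_force: [-0.2, 2.1, 0.1]
finger_gap: 0.0511
grip_force: 0.0
clock: 26.5
tcp_pos: [0.5028, -0.3367, 0.1688]
orientation: [-0.001, 0.697, 0.717, 0.0]
wrist_force: [0.6, -0.1, 0.1]
finger_gap: 0.0515
grip_force: 0.0
wrist 853 [276. 216.] c 503.8 -339.0 r 15.0 mean [ 503.1 -337.2   58.6]
wrist 899 [408. 222.] c 591.8 -340.8 r 15.2 mean [ 590.3 -339.7   58.5]
wrist 953 [ 95. 229.] c 381.9 -351.1 r 15.3 mean [ 383.3 -349.7   58.5]
-> (0.5034, -0.338, 0.1, 1.7)
  travel [-0.014, 0.004, 0.575] rot [-0.001, -0.002, 0.0] rows 2
-> (0.5034, -0.338, 0.048, 1.7)
  travel [-0.0, -0.0, 0.434] rot [0.0, 0.0, 0.0] rows 2
```

```bash

python3 -m pendant '[{"travel":[0,0.004,0.3],"rot":[0,0,0],"fingers":0.2},{"travel":[0,0.004,0.6],"rot":[0,0,0],"fingers":0.2},{"travel":[0,0.004,0.85],"rot":[0,0,0],"fingers":0.2},{"travel":[0,0.004,1],"rot":[0,0,0],"fingers":0.2},{"travel":[0,0.004,1],"rot":[0,0,0],"fingers":0.2},{"travel":[0,0.004,1],"rot":[0,0,0],"fingers":-1},{"travel":[0,0.004,1],"rot":[0,0,0],"fingers":-1},{"travel":[0,0.004,1],"rot":[0,0,0],"fingers":-1},{"travel":[0,0.004,1],"rot":[0,0,0],"fingers":-1},{"travel":[0,0.004,1],"rot":[0,0,0],"fingers":-1}]' 45
python3 -m pendant '[{"travel":[0,0,-0.1],"rot":[0,0,0],"fingers":-1},{"travel":[0,0,-0.4],"rot":[0,0,0],"fingers":-1},{"travel":[0,0,-0.7],"rot":[0,0,0],"fingers":-1},{"travel":[0,0,-1],"rot":[0,0,0],"fingers":-1},{"travel":[0,0,-1],"rot":[0,0,0],"fingers":-1}]'
python3 -m pendant '[{"travel":[0.3,0.05,-0.09],"rot":[0,0,0],"fingers":-1},{"travel":[0.6,0.1,-0.2],"rot":[0,0,0],"fingers":-1},{"travel":[0.835,0.128,-0.2],"rot":[0,0,0],"fingers":-1},{"travel":[0.835,0.128,-0.2],"rot":[0,0,0],"fingers":-1}]'
python3 -m pendant '[{"travel":[0.3,0.05,0],"rot":[0,0,0],"fingers":-1},{"travel":[0.6,0.1,0],"rot":[0,0,0],"fingers":-1},{"travel":[0.835,0.128,0],"rot":[0,0,0],"fingers":-1},{"travel":[0.835,0.128,0],"rot":[0,0,0],"fingers":-1}]'
python3 -m pendant '[{"travel":[0.3,0.05,0],"rot":[0,0,0],"fingers":-1},{"travel":[0.6,0.1,0],"rot":[0,0,0],"fingers":-1},{"travel":[0.835,0.128,0],"rot":[0,0,0],"fingers":-1},{"travel":[0.835,0.128,0],"rot":[0,0,0],"fingers":-1}]'
python3 -m pendant '[{"travel":[0.3,0.05,0],"rot":[0,0,0],"fingers":-1},{"travel":[0.6,0.1,0],"rot":[0,0,0],"fingers":-1},{"travel":[0.835,0.128,0],"rot":[0,0,0],"fingers":-1},{"travel":[0.835,0.128,0],"rot":[0,0,0],"fingers":-1},{"travel":[0.835,0.128,0],"rot":[0,0,0],"fingers":-1}]'
python3 - <<'E'
from h import *
path((.5527,.064,.1,1.7),(.5527,.064,.0575,1.7))
E
```

```text
clock: 27.55
tcp_pos: [0.5042, -0.3392, 0.051]
orientation: [0.001, 0.697, 0.717, 0.0]
wrist_force: [0.9, 1.8, 6.9]
finger_gap: 0.0288
grip_force: 44.8
clock: 28.05
tcp_pos: [0.5055, -0.3411, 0.1761]
orientation: [0.005, 0.697, 0.717, 0.0]
wrist_force: [0.6, -0.0, -1.0]
finger_gap: 0.0287
grip_force: 44.5
clock: 28.45
tcp_pos: [0.5155, -0.2349, 0.1939]
orientation: [-0.001, 0.696, 0.718, 0.0]
wrist_force: [-0.1, -0.9, -0.6]
finger_gap: 0.0288
grip_force: 44.5
clock: 28.85
tcp_pos: [0.5278, -0.135, 0.1931]
orientation: [-0.001, 0.696, 0.718, -0.0]
wrist_force: [0.0, -0.3, -1.4]
finger_gap: 0.0284
grip_force: 44.5
clock: 29.25
tcp_pos: [0.5408, -0.0353, 0.1931]
orientation: [-0.0, 0.696, 0.718, -0.0]
wrist_force: [-0.2, -0.9, -1.4]
finger_gap: 0.0284
grip_force: 44.5
clock: 29.75
tcp_pos: [0.5536, 0.0626, 0.1931]
orientation: [0.0, 0.697, 0.717, -0.001]
wrist_force: [0.5, -0.1, 0.1]
finger_gap: 0.0288
grip_force: 44.5
-> (0.5527, 0.064, 0.1, 1.7)
  travel [0.013, -0.007, 0.776] rot [-0.0, 0.001, -0.002] rows 2
-> (0.5527, 0.064, 0.0575, 1.7)
  travel [-0.0, 0.0, 0.354] rot [-0.0, -0.0, 0.0] rows 1
```

```bash

python3 -m pendant '[{"travel":[0,-0.007,0.3],"rot":[0,0,0],"fingers":-1},{"travel":[0,-0.007,0.6],"rot":[0,0,0],"fingers":-1},{"travel":[0,-0.007,0.85],"rot":[0,0,0],"fingers":-1},{"travel":[0,-0.007,0.9],"rot":[0,0,0],"fingers":-1},{"travel":[0,-0.007,0.9],"rot":[0,0,0],"fingers":-1}]'
python3 -m pendant '[{"travel":[0,0,0.1],"rot":[0,0,0],"fingers":-1},{"travel":[0,0,0.17],"rot":[0,0,0],"fingers":-1},{"travel":[0,0,0.2],"rot":[0,0,0],"fingers":-1},{"travel":[0,0,0.22],"rot":[0,0,0],"fingers":-1},{"travel":[0,0,0.23],"rot":[0,0,0],"fingers":-1},{"travel":[0,0,0.23],"rot":[0,0,0],"fingers":-1}]'
python3 -m pendant '[{"travel":[0,0,0],"rot":[0,0,0],"fingers":-1},{"travel":[0,0,0],"rot":[0,0,0],"fingers":0.2},{"travel":[0,0,0],"rot":[0,0,0],"fingers":0.2},{"travel":[0,0,0],"rot":[0,0,0],"fingers":0.2},{"travel":[0,0,-0.1],"rot":[0,0,0],"fingers":0.2},{"travel":[0,0,-0.4],"rot":[0,0,0],"fingers":0.2},{"travel":[0,0,-0.8],"rot":[0,0,0],"fingers":0.2},{"travel":[0,0,-1],"rot":[0,0,0],"fingers":0.2},{"travel":[0,0,-1],"rot":[0,0,0],"fingers":0.2}]'
python3 - <<'E'
from h import *
look('wrist',None,.055,.075,(.5,.6,-.1,.22)); look('top')
path((.5915,-.338,.17,1.7))
E
```

```text
clock: 30.25
tcp_pos: [0.5519, 0.0621, 0.0846]
orientation: [-0.001, 0.698, 0.716, -0.001]
wrist_force: [0.7, -0.1, -0.1]
finger_gap: 0.0286
grip_force: 44.6
clock: 30.85
tcp_pos: [0.5535, 0.0636, 0.059]
orientation: [0.001, 0.697, 0.717, 0.001]
wrist_force: [-0.1, -0.4, 3.5]
finger_gap: 0.0286
grip_force: 45.0
clock: 31.75
tcp_pos: [0.5554, 0.0635, 0.1832]
orientation: [0.003, 0.697, 0.717, 0.003]
wrist_force: [0.3, -0.7, 0.5]
finger_gap: 0.0513
grip_force: 0.0
wrist 860 [268.  19.] c 550.2 187.2 r 14.8 mean [549.2 181.5  66.7]
wrist 1730 [270. 117.] c 552.3 125.0 r 14.8 mean [551.9 125.1  67.1]
wrist 914 [269. 210.] c 552.9 62.8 r 14.9 mean [552.4  64.6  66.7]
top 127 [409. 202.] c 591.4 -341.0 r 14.5 mean [ 591.  -340.7   60. ]
top 140 [419. 290.] c 381.9 -351.4 r 15.3 mean [ 381.6 -351.2   59.8]
-> (0.5915, -0.338, 0.17, 1.7)
  travel [-0.839, 0.057, 0.019] rot [0.002, 0.0, -0.0] rows 3
  travel [-0.838, 0.057, 0.018] rot [-0.0, 0.0, -0.001] rows 3
  travel [-0.839, 0.056, 0.018] rot [-0.0, 0.0, -0.0] rows 3
  travel [-0.838, 0.056, 0.019] rot [-0.0, 0.0, -0.001] rows 3
```

```bash

python3 -m pendant '[{"travel":[-0.4,0.03,0],"rot":[0,0,0],"fingers":0.2},{"travel":[-0.84,0.057,0.02],"rot":[0,0,0],"fingers":0.2},{"travel":[-0.84,0.057,0.02],"rot":[0,0,0],"fingers":0.2},{"travel":[-0.84,0.057,0.02],"rot":[0,0,0],"fingers":0.2}]'
python3 -m pendant '[{"travel":[-0.4,0.03,0],"rot":[0,0,0],"fingers":0.2},{"travel":[-0.84,0.057,0.02],"rot":[0,0,0],"fingers":0.2},{"travel":[-0.84,0.057,0.02],"rot":[0,0,0],"fingers":0.2},{"travel":[-0.84,0.057,0.02],"rot":[0,0,0],"fingers":0.2}]'
python3 -m pendant '[{"travel":[-0.4,0.03,0],"rot":[0,0,0],"fingers":0.2},{"travel":[-0.84,0.057,0.02],"rot":[0,0,0],"fingers":0.2},{"travel":[-0.84,0.057,0.02],"rot":[0,0,0],"fingers":0.2},{"travel":[-0.84,0.057,0.02],"rot":[0,0,0],"fingers":0.2}]'
python3 -m pendant '[{"travel":[-0.4,0.03,0],"rot":[0,0,0],"fingers":0.2},{"travel":[-0.84,0.057,0.02],"rot":[0,0,0],"fingers":0.2},{"travel":[-0.84,0.057,0.02],"rot":[0,0,0],"fingers":0.2},{"travel":[-0.84,0.057,0.02],"rot":[0,0,0],"fingers":0.2},{"travel":[-0.84,0.057,0.02],"rot":[0,0,0],"fingers":0.2}]'
python3 - <<'E'
from h import *
look('wrist');path((.5913,-.3385,.1,1.7),(.5913,-.3385,.048,1.7))
E
```

```text
clock: 32.25
tcp_pos: [0.5611, -0.0381, 0.1737]
orientation: [-0.002, 0.698, 0.716, -0.001]
wrist_force: [0.5, 0.9, -0.7]
finger_gap: 0.0514
grip_force: 0.0
clock: 32.65
tcp_pos: [0.5713, -0.1374, 0.1719]
orientation: [-0.001, 0.698, 0.716, -0.0]
wrist_force: [-0.1, -0.5, 0.1]
finger_gap: 0.0511
grip_force: 0.0
clock: 33.05
tcp_pos: [0.5813, -0.237, 0.1698]
orientation: [-0.001, 0.697, 0.717, 0.0]
wrist_force: [-0.5, 1.0, 0.1]
finger_gap: 0.0511
grip_force: 0.0
clock: 33.55
tcp_pos: [0.5912, -0.3359, 0.1681]
orientation: [-0.001, 0.696, 0.718, 0.0]
wrist_force: [-0.2, 0.8, 0.4]
finger_gap: 0.0515
grip_force: 0.0
wrist 817 [276. 220.] c 591.7 -340.8 r 15.0 mean [ 591.7 -339.5   58.6]
-> (0.5913, -0.3385, 0.1, 1.7)
  travel [-0.022, -0.001, 0.57] rot [-0.001, -0.001, 0.001] rows 2
-> (0.5913, -0.3385, 0.048, 1.7)
  travel [-0.0, 0.0, 0.433] rot [0.0, 0.0, -0.0] rows 2
```

```bash

python3 -m pendant '[{"travel":[-0.02,0,0.3],"rot":[0,0,0],"fingers":0.2},{"travel":[-0.02,0,0.6],"rot":[0,0,0],"fingers":0.2},{"travel":[-0.02,0,0.85],"rot":[0,0,0],"fingers":0.2},{"travel":[-0.02,0,1],"rot":[0,0,0],"fingers":0.2},{"travel":[-0.02,0,1],"rot":[0,0,0],"fingers":0.2},{"travel":[-0.02,0,1],"rot":[0,0,0],"fingers":-1},{"travel":[-0.02,0,1],"rot":[0,0,0],"fingers":-1},{"travel":[-0.02,0,1],"rot":[0,0,0],"fingers":-1},{"travel":[-0.02,0,1],"rot":[0,0,0],"fingers":-1},{"travel":[-0.02,0,1],"rot":[0,0,0],"fingers":-1}]' 45
python3 -m pendant '[{"travel":[0,0,-0.1],"rot":[0,0,0],"fingers":-1},{"travel":[0,0,-0.4],"rot":[0,0,0],"fingers":-1},{"travel":[0,0,-0.7],"rot":[0,0,0],"fingers":-1},{"travel":[0,0,-1],"rot":[0,0,0],"fingers":-1},{"travel":[0,0,-1],"rot":[0,0,0],"fingers":-1}]'
python3 -m pendant '[{"travel":[0.3,-0.02,-0.09],"rot":[0,0,0],"fingers":-1},{"travel":[0.6,-0.05,-0.2],"rot":[0,0,0],"fingers":-1},{"travel":[0.956,-0.077,-0.2],"rot":[0,0,0],"fingers":-1},{"travel":[0.956,-0.077,-0.2],"rot":[0,0,0],"fingers":-1},{"travel":[0.956,-0.077,-0.2],"rot":[0,0,0],"fingers":-1}]'
python3 -m pendant '[{"travel":[0.3,-0.02,0],"rot":[0,0,0],"fingers":-1},{"travel":[0.6,-0.05,0],"rot":[0,0,0],"fingers":-1},{"travel":[0.956,-0.077,0],"rot":[0,0,0],"fingers":-1},{"travel":[0.956,-0.077,0],"rot":[0,0,0],"fingers":-1},{"travel":[0.956,-0.077,0],"rot":[0,0,0],"fingers":-1}]'
python3 -m pendant '[{"travel":[0.3,-0.02,0],"rot":[0,0,0],"fingers":-1},{"travel":[0.6,-0.05,0],"rot":[0,0,0],"fingers":-1},{"travel":[0.956,-0.077,0],"rot":[0,0,0],"fingers":-1},{"travel":[0.956,-0.077,0],"rot":[0,0,0],"fingers":-1},{"travel":[0.956,-0.077,0],"rot":[0,0,0],"fingers":-1},{"travel":[0.956,-0.077,0],"rot":[0,0,0],"fingers":-1}]'
python3 - <<'E'
from h import *
path((.5542,.0025,.0925,1.7),(.5542,.004,.0575,1.7))
E
```

```text
clock: 34.6
tcp_pos: [0.5923, -0.3415, 0.0501]
orientation: [0.001, 0.697, 0.717, 0.0]
wrist_force: [-0.2, 1.6, 6.7]
finger_gap: 0.0287
grip_force: 45.0
clock: 35.1
tcp_pos: [0.5936, -0.3432, 0.1755]
orientation: [0.005, 0.697, 0.717, 0.001]
wrist_force: [0.7, -0.7, -0.0]
finger_gap: 0.0283
grip_force: 44.7
clock: 35.6
tcp_pos: [0.5785, -0.2257, 0.1923]
orientation: [-0.0, 0.697, 0.718, -0.0]
wrist_force: [0.3, -0.2, -0.6]
finger_gap: 0.0285
grip_force: 44.7
clock: 36.1
tcp_pos: [0.5666, -0.1125, 0.192]
orientation: [0.0, 0.697, 0.717, -0.0]
wrist_force: [0.2, -0.6, -1.7]
finger_gap: 0.0284
grip_force: 44.7
clock: 36.7
tcp_pos: [0.5546, 0.0004, 0.1921]
orientation: [0.0, 0.698, 0.716, -0.0]
wrist_force: [0.5, -0.0, -0.2]
finger_gap: 0.0286
grip_force: 44.7
-> (0.5542, 0.0025, 0.0925, 1.7)
  travel [0.018, -0.003, 0.83] rot [0.0, 0.001, -0.004] rows 2
-> (0.5542, 0.004, 0.0575, 1.7)
  travel [0.013, -0.0, 0.291] rot [0.0, -0.0, 0.0] rows 1
```

```bash

python3 -m pendant '[{"travel":[0.015,-0.003,0.3],"rot":[0,0,-0.003],"fingers":-1},{"travel":[0.015,-0.003,0.6],"rot":[0,0,-0.003],"fingers":-1},{"travel":[0.015,-0.003,0.85],"rot":[0,0,-0.003],"fingers":-1},{"travel":[0.015,-0.003,0.9],"rot":[0,0,-0.003],"fingers":-1},{"travel":[0.015,-0.003,0.9],"rot":[0,0,-0.003],"fingers":-1}]'
python3 -m pendant '[{"travel":[0,0,0.1],"rot":[0,0,0],"fingers":-1},{"travel":[0,0,0.17],"rot":[0,0,0],"fingers":-1},{"travel":[0,0,0.2],"rot":[0,0,0],"fingers":-1},{"travel":[0,0,0.22],"rot":[0,0,0],"fingers":-1},{"travel":[0,0,0.23],"rot":[0,0,0],"fingers":-1},{"travel":[0,0,0.23],"rot":[0,0,0],"fingers":-1}]'
python3 -m pendant '[{"travel":[0,0,0],"rot":[0,0,0],"fingers":-1},{"travel":[0,0,0],"rot":[0,0,0],"fingers":0.2},{"travel":[0,0,0],"rot":[0,0,0],"fingers":0.2},{"travel":[0,0,0],"rot":[0,0,0],"fingers":0.2},{"travel":[0,0,-0.1],"rot":[0,0,0],"fingers":0.2},{"travel":[0,0,-0.4],"rot":[0,0,0],"fingers":0.2},{"travel":[0,0,-0.8],"rot":[0,0,0],"fingers":0.2},{"travel":[0,0,-1],"rot":[0,0,0],"fingers":0.2},{"travel":[0,0,-1],"rot":[0,0,0],"fingers":0.2}]'
python3 - <<'E'
from h import *
look('wrist',None,.055,.075,(.5,.6,-.1,.22)); look('top')
path((.3822,-.349,.17,1.7))
E
```

```text
clock: 37.2
tcp_pos: [0.553, 0.0027, 0.0833]
orientation: [-0.001, 0.697, 0.717, -0.001]
wrist_force: [-0.4, -0.1, -0.1]
finger_gap: 0.0287
grip_force: 44.8
clock: 37.8
tcp_pos: [0.5546, 0.004, 0.0581]
orientation: [0.001, 0.696, 0.718, 0.001]
wrist_force: [-1.1, 0.3, 4.4]
finger_gap: 0.0286
grip_force: 45.4
clock: 38.7
tcp_pos: [0.556, 0.0036, 0.1818]
orientation: [0.003, 0.696, 0.718, 0.002]
wrist_force: [1.7, 0.1, -0.5]
finger_gap: 0.0513
grip_force: 0.0
wrist 1000 [272.  21.] c 552.8 124.8 r 14.8 mean [551.3 119.9  66.8]
wrist 1751 [272. 121.] c 553.4 62.7 r 14.9 mean [553.1  62.8  67.2]
wrist 981 [269. 209.] c 553.8 3.6 r 15.1 mean [552.9   5.5  66.7]
top 138 [419. 290.] c 381.2 -350.8 r 14.7 mean [ 381.4 -350.6   59.9]
-> (0.3822, -0.349, 0.17, 1.7)
  travel [-0.724, -0.38, 0.015] rot [0.001, 0.0, 0.0] rows 2
  travel [-0.724, -0.38, 0.016] rot [0.0, 0.0, 0.001] rows 2
  travel [-0.724, -0.379, 0.016] rot [0.0, 0.0, 0.0] rows 2
  travel [-0.724, -0.379, 0.016] rot [0.0, 0.0, 0.0] rows 2
```

Last housing.

```bash

python3 -m pendant '[{"travel":[-0.3,-0.16,0],"rot":[0,0,0],"fingers":0.2},{"travel":[-0.724,-0.38,0.015],"rot":[0,0,0],"fingers":0.2},{"travel":[-0.724,-0.38,0.015],"rot":[0,0,0],"fingers":0.2},{"travel":[-0.724,-0.38,0.015],"rot":[0,0,0],"fingers":0.2}]'
python3 -m pendant '[{"travel":[-0.3,-0.16,0],"rot":[0,0,0],"fingers":0.2},{"travel":[-0.724,-0.38,0.015],"rot":[0,0,0],"fingers":0.2},{"travel":[-0.724,-0.38,0.015],"rot":[0,0,0],"fingers":0.2},{"travel":[-0.724,-0.38,0.015],"rot":[0,0,0],"fingers":0.2}]'
python3 -m pendant '[{"travel":[-0.3,-0.16,0],"rot":[0,0,0],"fingers":0.2},{"travel":[-0.724,-0.38,0.015],"rot":[0,0,0],"fingers":0.2},{"travel":[-0.724,-0.38,0.015],"rot":[0,0,0],"fingers":0.2},{"travel":[-0.724,-0.38,0.015],"rot":[0,0,0],"fingers":0.2}]'
python3 -m pendant '[{"travel":[-0.3,-0.16,0],"rot":[0,0,0],"fingers":0.2},{"travel":[-0.724,-0.38,0.015],"rot":[0,0,0],"fingers":0.2},{"travel":[-0.724,-0.38,0.015],"rot":[0,0,0],"fingers":0.2},{"travel":[-0.724,-0.38,0.015],"rot":[0,0,0],"fingers":0.2},{"travel":[-0.724,-0.38,0.015],"rot":[0,0,0],"fingers":0.2}]'
python3 - <<'E'
from h import *
look('wrist','pics/w7.png');path((.3817,-.349,.1,1.7),(.3817,-.349,.050,1.7))
E
```

```text
clock: 39.2
tcp_pos: [0.509, -0.0852, 0.1734]
orientation: [-0.001, 0.697, 0.717, -0.001]
wrist_force: [-0.0, 0.4, -0.2]
finger_gap: 0.0512
grip_force: 0.0
clock: 39.6
tcp_pos: [0.4675, -0.1727, 0.1723]
orientation: [-0.001, 0.697, 0.717, 0.0]
wrist_force: [0.3, 0.8, -0.3]
finger_gap: 0.0513
grip_force: 0.0
clock: 40.0
tcp_pos: [0.4252, -0.2605, 0.1708]
orientation: [-0.0, 0.696, 0.718, 0.0]
wrist_force: [0.2, 0.1, -0.5]
finger_gap: 0.0509
grip_force: 0.0
clock: 40.5
tcp_pos: [0.3829, -0.3471, 0.1691]
orientation: [-0.001, 0.695, 0.719, 0.0]
wrist_force: [0.5, 0.8, 0.1]
finger_gap: 0.0511
grip_force: 0.0
wrist 856 [273. 218.] c 381.6 -351.2 r 14.9 mean [ 381.4 -349.6   58.5]
-> (0.3817, -0.349, 0.1, 1.7)
  travel [-0.017, -0.011, 0.577] rot [-0.0, -0.001, 0.004] rows 2
-> (0.3817, -0.349, 0.05, 1.7)
  travel [0.0, 0.0, 0.417] rot [-0.0, -0.0, -0.0] rows 2
```

View pics/w7.png

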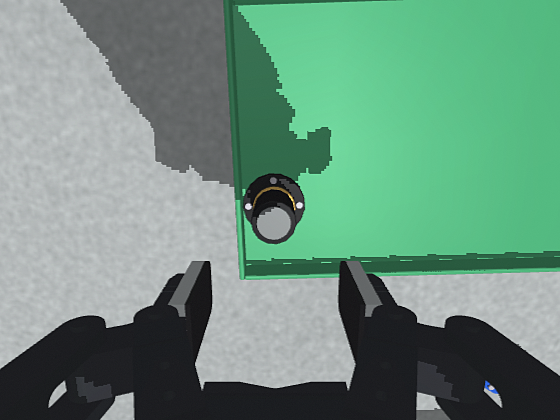

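The housing stands upright at (273,218), next to the tray wall. I'll use a narrower opening and grasp a little higher.

```bash

python3 -m pendant '[{"travel":[-0.02,-0.01,0.3],"rot":[0,0,0.002],"fingers":0},{"travel":[-0.02,-0.01,0.6],"rot":[0,0,0.002],"fingers":0},{"travel":[-0.02,-0.01,0.85],"rot":[0,0,0.002],"fingers":0},{"travel":[-0.02,-0.01,0.98],"rot":[0,0,0.002],"fingers":0},{"travel":[-0.02,-0.01,0.98],"rot":[0,0,0.002],"fingers":0},{"travel":[-0.02,-0.01,0.98],"rot":[0,0,0.002],"fingers":-1},{"travel":[-0.02,-0.01,0.98],"rot":[0,0,0.002],"fingers":-1},{"travel":[-0.02,-0.01,0.98],"rot":[0,0,0.002],"fingers":-1},{"travel":[-0.02,-0.01,0.98],"rot":[0,0,0.002],"fingers":-1},{"travel":[-0.02,-0.01,0.98],"rot":[0,0,0.002],"fingers":-1}]' 45
python3 -m pendant '[{"travel":[0,0,-0.1],"rot":[0,0,0],"fingers":-1},{"travel":[0,0,-0.4],"rot":[0,0,0],"fingers":-1},{"travel":[0,0,-0.7],"rot":[0,0,0],"fingers":-1},{"travel":[0,0,-1],"rot":[0,0,0],"fingers":-1},{"travel":[0,0,-1],"rot":[0,0,0],"fingers":-1}]'
python3 -m pendant '[{"travel":[0.25,0.16,-0.09],"rot":[0,0,0],"fingers":-1},{"travel":[0.5,0.32,-0.2],"rot":[0,0,0],"fingers":-1},{"travel":[0.8,0.507,-0.2],"rot":[0,0,0],"fingers":-1},{"travel":[0.8,0.507,-0.2],"rot":[0,0,0],"fingers":-1},{"travel":[0.8,0.507,-0.2],"rot":[0,0,0],"fingers":-1}]'
python3 -m pendant '[{"travel":[0.25,0.16,0],"rot":[0,0,0],"fingers":-1},{"travel":[0.5,0.32,0],"rot":[0,0,0],"fingers":-1},{"travel":[0.8,0.507,0],"rot":[0,0,0],"fingers":-1},{"travel":[0.8,0.507,0],"rot":[0,0,0],"fingers":-1},{"travel":[0.8,0.507,0],"rot":[0,0,0],"fingers":-1}]'
python3 -m pendant '[{"travel":[0.25,0.16,0],"rot":[0,0,0],"fingers":-1},{"travel":[0.5,0.32,0],"rot":[0,0,0],"fingers":-1},{"travel":[0.8,0.507,0],"rot":[0,0,0],"fingers":-1},{"travel":[0.8,0.507,0],"rot":[0,0,0],"fingers":-1},{"travel":[0.8,0.507,0],"rot":[0,0,0],"fingers":-1},{"travel":[0.8,0.507,0],"rot":[0,0,0],"fingers":-1}]'
python3 - <<'E'
from h import *
path((.5557,-.058,.0925,1.7),(.5557,-.0565,.0575,1.7))
E
```

```text
clock: 41.55
tcp_pos: [0.3817, -0.3521, 0.0527]
orientation: [0.001, 0.697, 0.717, 0.0]
wrist_force: [2.7, 1.7, 0.0]
finger_gap: 0.0285
grip_force: 44.6
clock: 42.05
tcp_pos: [0.3825, -0.354, 0.1773]
orientation: [0.004, 0.697, 0.717, -0.001]
wrist_force: [0.5, -0.5, 0.0]
finger_gap: 0.0285
grip_force: 46.3
clock: 42.55
tcp_pos: [0.4387, -0.2529, 0.1954]
orientation: [-0.0, 0.696, 0.718, -0.0]
wrist_force: [-0.2, -0.4, -1.1]
finger_gap: 0.0287
grip_force: 46.3
clock: 43.05
tcp_pos: [0.4965, -0.1564, 0.1952]
orientation: [-0.0, 0.697, 0.717, -0.001]
wrist_force: [-0.5, 0.6, -0.5]
finger_gap: 0.0287
grip_force: 46.3
clock: 43.65
tcp_pos: [0.5542, -0.0601, 0.1955]
orientation: [-0.0, 0.698, 0.716, -0.001]
wrist_force: [-0.2, 0.2, -1.7]
finger_gap: 0.0282
grip_force: 46.3
-> (0.5557, -0.058, 0.0925, 1.7)
  travel [0.018, 0.014, 0.858] rot [-0.001, 0.0, -0.003] rows 3
-> (0.5557, -0.0565, 0.0575, 1.7)
  travel [0.012, 0.0, 0.292] rot [-0.0, 0.0, 0.0] rows 1
```

```bash

python3 -m pendant '[{"travel":[0.015,0.012,0.3],"rot":[0,0,-0.003],"fingers":-1},{"travel":[0.015,0.012,0.6],"rot":[0,0,-0.003],"fingers":-1},{"travel":[0.015,0.012,0.85],"rot":[0,0,-0.003],"fingers":-1},{"travel":[0.015,0.012,0.9],"rot":[0,0,-0.003],"fingers":-1},{"travel":[0.015,0.012,0.9],"rot":[0,0,-0.003],"fingers":-1}]'
python3 -m pendant '[{"travel":[0,0,0.1],"rot":[0,0,0],"fingers":-1},{"travel":[0,0,0.17],"rot":[0,0,0],"fingers":-1},{"travel":[0,0,0.2],"rot":[0,0,0],"fingers":-1},{"travel":[0,0,0.22],"rot":[0,0,0],"fingers":-1},{"travel":[0,0,0.225],"rot":[0,0,0],"fingers":-1},{"travel":[0,0,0.225],"rot":[0,0,0],"fingers":-1}]'
python3 -m pendant '[{"travel":[0,0,0],"rot":[0,0,0],"fingers":-1},{"travel":[0,0,0],"rot":[0,0,0],"fingers":0.2},{"travel":[0,0,0],"rot":[0,0,0],"fingers":0.2},{"travel":[0,0,0],"rot":[0,0,0],"fingers":0.2},{"travel":[0,0,-0.1],"rot":[0,0,0],"fingers":0.2},{"travel":[0,0,-0.4],"rot":[0,0,0],"fingers":0.2},{"travel":[0,0,-0.8],"rot":[0,0,0],"fingers":0.2},{"travel":[0,0,-1],"rot":[0,0,0],"fingers":0.2},{"travel":[0,0,-1],"rot":[0,0,0],"fingers":0.2}]'
python3 - <<'E'
from h import *
look('wrist',None,.055,.075,(.5,.6,-.1,.22)); look('top'); look('side',None,.055,.075,(.5,.6,-.1,.22))
s=env.get_state(); print(s['joint_pos'])
path((.40,.02,.2,1.7),(.40,.055,.092,1.7))
E
```

```text
clock: 44.15
tcp_pos: [0.5551, -0.0576, 0.0871]
orientation: [-0.001, 0.696, 0.718, -0.001]
wrist_force: [0.2, -0.8, -0.2]
finger_gap: 0.0288
grip_force: 46.3
clock: 44.75
tcp_pos: [0.5565, -0.0564, 0.061]
orientation: [0.0, 0.696, 0.718, 0.0]
wrist_force: [0.3, 0.9, -0.5]
finger_gap: 0.0284
grip_force: 46.4
clock: 45.65
tcp_pos: [0.5592, -0.0572, 0.1865]
orientation: [0.004, 0.696, 0.718, 0.002]
wrist_force: [0.8, -0.0, -0.3]
finger_gap: 0.0511
grip_force: 0.0
wrist 1203 [268.  23.] c 553.6 62.5 r 14.9 mean [552.   58.5  67. ]
wrist 1754 [268. 118.] c 553.7 3.6 r 14.9 mean [553.6   3.7  67.2]
wrist 894 [269. 208.] c 556.3 -57.5 r 14.9 mean [555.8 -55.8  66.7]
side 103 [287. 205.] c 559.4 -54.1 r 17.8 mean [557.4 -55.8  65.6]
side 107 [273. 218.] c 553.4 6.1 r 16.9 mean [553.9   5.3  66. ]
side 118 [259. 231.] c 554.1 65.4 r 15.7 mean [553.3  64.8  66.6]
side 122 [243. 246.] c 553.4 127.6 r 16.7 mean [552.9 126.9  65.8]
side 134 [227. 262.] c 550.6 189.4 r 16.2 mean [550.8 189.3  66.4]
[-2.44693260e-01  3.11858287e-01 -1.28525966e-01  1.13064977e+00
 -7.72902531e-05  1.29397590e+00]
-> (0.4, 0.02, 0.2, 1.7)
  travel [0.339, -0.64, -0.08] rot [-0.0, 0.0, 0.001] rows 2
  travel [0.338, -0.639, -0.08] rot [-0.0, 0.0, 0.001] rows 2
-> (0.4, 0.055, 0.092, 1.7)
  travel [0.292, 0.009, 0.9] rot [-0.0, 0.0, 0.0] rows 3
```

All five housings stand in their pockets with tops at z ≈ 66–67 mm, seen in both views. Now I'll push the drawer shut with closed fingers.

```bash

python3 -m pendant '[{"travel":[0.25,-0.27,0],"rot":[0,0,0],"fingers":-1},{"travel":[0.517,-0.564,0],"rot":[0,0,0],"fingers":-1},{"travel":[0.517,-0.564,0],"rot":[0,0,0],"fingers":-1},{"travel":[0.517,-0.564,0],"rot":[0,0,0],"fingers":-1}]'
python3 -m pendant '[{"travel":[0.25,-0.27,0],"rot":[0,0,0],"fingers":-1},{"travel":[0.517,-0.564,0],"rot":[0,0,0],"fingers":-1},{"travel":[0.517,-0.564,0],"rot":[0,0,0],"fingers":-1},{"travel":[0.517,-0.564,0],"rot":[0,0,0],"fingers":-1},{"travel":[0.517,-0.564,0],"rot":[0,0,0],"fingers":-1}]'
python3 -m pendant '[{"travel":[0,0,0.3],"rot":[0,0,0],"fingers":-1},{"travel":[0,0,0.6],"rot":[0,0,0],"fingers":-1},{"travel":[0,0,0.75],"rot":[0,0,0],"fingers":-1},{"travel":[0,0,0.75],"rot":[0,0,0],"fingers":-1},{"travel":[0,0,0.75],"rot":[0,0,0],"fingers":-1}]'
python3 - <<'E'
from h import *
im,d,c=shot('side'); cv2.imwrite('pics/side3.png',cv2.resize(im[130:340,150:430],None,fx=2.5,fy=2.5))
P=cloud(c,d)
path((.45,.063,.095,1.7))
E
```

```text
clock: 46.2
tcp_pos: [0.4851, 0.0041, 0.1796]
orientation: [-0.001, 0.695, 0.719, -0.001]
wrist_force: [1.1, -0.7, 0.4]
finger_gap: -0.0001
grip_force: 0.0
clock: 46.7
tcp_pos: [0.4187, 0.0626, 0.1808]
orientation: [0.001, 0.696, 0.718, 0.0]
wrist_force: [0.3, -0.3, -0.7]
finger_gap: -0.0005
grip_force: 0.0
clock: 47.2
tcp_pos: [0.4181, 0.0625, 0.0909]
orientation: [-0.0, 0.696, 0.718, -0.0]
wrist_force: [0.4, 0.5, 0.5]
finger_gap: -0.0003
grip_force: 0.0
-> (0.45, 0.063, 0.095, 1.7)
  travel [-0.005, 0.262, -0.028] rot [0.001, 0.0, 0.001] rows 1
```

View pics/side3.png

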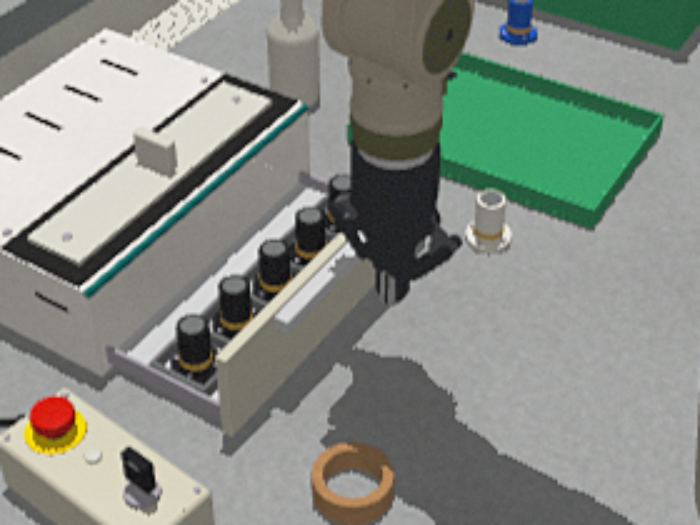

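The knuckles stick out towards the machine in this grip direction, so they could reach the cover. I'll turn 90° first so that the fingers lie along the strip.

```bash

python3 -m pendant '[{"travel":[0,0,-0.3],"rot":[0,0,0],"fingers":-1},{"travel":[0,0,-0.35],"rot":[0,0,-0.14],"fingers":-1},{"travel":[0,0,-0.35],"rot":[0,0,-0.28],"fingers":-1},{"travel":[0,0,-0.35],"rot":[0,0,-0.42],"fingers":-1},{"travel":[0,0,-0.35],"rot":[0,0,-0.56],"fingers":-1},{"travel":[0,0,-0.35],"rot":[0,0,-0.7],"fingers":-1},{"travel":[0,0,-0.35],"rot":[0,0,-0.75],"fingers":-1},{"travel":[0,0,-0.35],"rot":[0,0,-0.75],"fingers":-1}]'
python3 -m pendant '[{"travel":[0,0,0],"rot":[0,0,-0.14],"fingers":-1},{"travel":[0,0,0],"rot":[0,0,-0.28],"fingers":-1},{"travel":[0,0,0],"rot":[0,0,-0.42],"fingers":-1},{"travel":[0,0,0],"rot":[0,0,-0.56],"fingers":-1},{"travel":[0,0,0],"rot":[0,0,-0.7],"fingers":-1},{"travel":[0,0,0],"rot":[0,0,-0.75],"fingers":-1},{"travel":[0,0,0],"rot":[0,0,-0.75],"fingers":-1}]'
python3 -m pendant '[{"travel":[0,0,0.15],"rot":[0,0,0],"fingers":-1},{"travel":[0,0,0.3],"rot":[0,0,0],"fingers":-1},{"travel":[0,0,0.3],"rot":[0,0,0],"fingers":-1}]'
python3 - <<'E'
from h import *
path((.445,.0625,.095,91.7),(.575,.0665,.095,91.7))
E
```

```text
clock: 48.05
tcp_pos: [0.4186, 0.063, 0.1344]
orientation: [0.002, 0.368, 0.93, 0.0]
wrist_force: [-0.7, -0.3, -0.3]
finger_gap: -0.0001
grip_force: 0.0
clock: 48.75
tcp_pos: [0.418, 0.063, 0.1338]
orientation: [0.001, -0.015, 1.0, -0.0]
wrist_force: [0.3, 0.5, -0.5]
finger_gap: -0.0003
grip_force: 0.0
clock: 49.05
tcp_pos: [0.4159, 0.0631, 0.0956]
orientation: [-0.001, -0.015, 1.0, 0.0]
wrist_force: [0.6, -0.1, 0.0]
finger_gap: -0.0004
grip_force: 0.0
-> (0.445, 0.0625, 0.095, 91.7)
  travel [-0.242, -0.013, 0.005] rot [0.0, -0.003, 0.0] rows 1
-> (0.575, 0.0665, 0.095, 91.7)
  travel [-0.542, 0.001, 0.0] rot [0.0, 0.0, 0.0] rows 2
  travel [-0.542, 0.001, 0.0] rot [0.0, 0.0, 0.0] rows 2
```

```bash

python3 -m pendant '[{"travel":[-0.15,0,0],"rot":[0,0,0],"fingers":-1},{"travel":[-0.24,0,0],"rot":[0,0,0],"fingers":-1},{"travel":[-0.29,0,0],"rot":[0,0,0],"fingers":-1},{"travel":[-0.34,0,0],"rot":[0,0,0],"fingers":-1},{"travel":[-0.4,0,0],"rot":[0,0,0],"fingers":-1},{"travel":[-0.46,0,0],"rot":[0,0,0],"fingers":-1},{"travel":[-0.53,0,0],"rot":[0,0,0],"fingers":-1},{"travel":[-0.6,0,0],"rot":[0,0,0],"fingers":-1},{"travel":[-0.67,0,0],"rot":[0,0,0],"fingers":-1},{"travel":[-0.74,0,0],"rot":[0,0,0],"fingers":-1}]'
python3 -m pendant '[{"travel":[-0.07,0,0],"rot":[0,0,0],"fingers":-1},{"travel":[-0.14,0,0],"rot":[0,0,0],"fingers":-1},{"travel":[-0.2,0,0],"rot":[0,0,0],"fingers":-1},{"travel":[-0.26,0,0],"rot":[0,0,0],"fingers":-1},{"travel":[-0.3,0,0],"rot":[0,0,0],"fingers":-1},{"travel":[-0.3,0,0],"rot":[0,0,0],"fingers":-1}]'
python3 - <<'E'
from h import *
im,d,c=shot('side'); cv2.imwrite('pics/side4.png',cv2.resize(im[130:340,150:430],None,fx=2.5,fy=2.5)); print(pose()[0])
E
```

```text
clock: 50.05
tcp_pos: [0.5066, 0.0659, 0.0967]
orientation: [-0.0, -0.016, 1.0, -0.0]
wrist_force: [-2.6, -1.0, 1.4]
finger_gap: -0.0003
grip_force: 1.1
clock: 50.65
tcp_pos: [0.5431, 0.0674, 0.0969]
orientation: [0.001, -0.016, 1.0, 0.0]
wrist_force: [0.3, 0.4, 0.5]
finger_gap: 0.0001
grip_force: 0.0
[0.5426482  0.06739782 0.09686829]
```

View pics/side4.png

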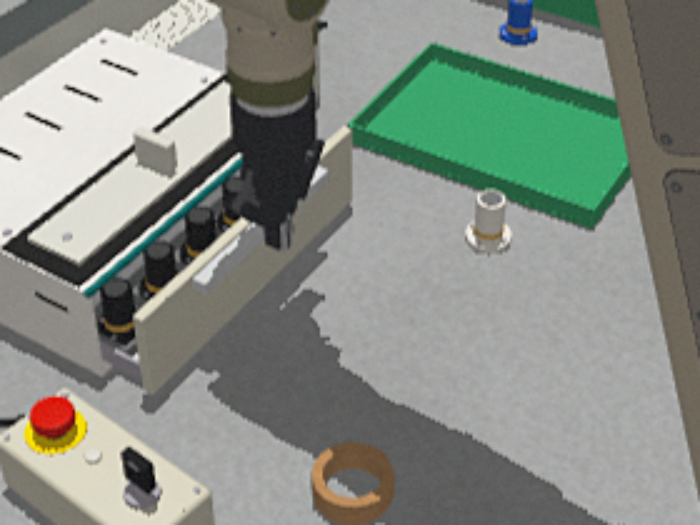

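The drawer is sliding in with the housings upright. I'll keep pushing to the stop.

```bash

python3 -m pendant '[{"travel":[-0.06,0,0],"rot":[0,0,0],"fingers":-1},{"travel":[-0.12,0,0],"rot":[0,0,0],"fingers":-1},{"travel":[-0.18,0,0],"rot":[0,0,0],"fingers":-1},{"travel":[-0.24,0,0],"rot":[0,0,0],"fingers":-1},{"travel":[-0.28,0,0],"rot":[0,0,0],"fingers":-1},{"travel":[-0.31,0,0],"rot":[0,0,0],"fingers":-1},{"travel":[-0.31,0,0],"rot":[0,0,0],"fingers":-1}]'
python3 -m pendant '[{"travel":[-0.02,0,0],"rot":[0,0,0],"fingers":-1},{"travel":[-0.04,0,0],"rot":[0,0,0],"fingers":-1},{"travel":[-0.05,0,0],"rot":[0,0,0],"fingers":-1},{"travel":[-0.05,0,0],"rot":[0,0,0],"fingers":-1}]'
python3 -m pendant '[{"travel":[-0.02,0,0],"rot":[0,0,0],"fingers":-1},{"travel":[-0.03,0,0],"rot":[0,0,0],"fingers":-1},{"travel":[-0.03,0,0],"rot":[0,0,0],"fingers":-1}]'
python3 - <<'E'
from h import *
im,d,c=shot('top');P=cloud(c,d); cv2.imwrite('pics/top5.png',im)
rect((P[...,0]<.628),P,'panel',.085,.104)
E
```

```text
clock: 51.4
tcp_pos: [0.5801, 0.0683, 0.0969]
orientation: [0.001, -0.016, 1.0, -0.0]
wrist_force: [-0.2, -0.6, 0.1]
finger_gap: -0.0004
grip_force: 0.0
clock: 51.8
tcp_pos: [0.5853, 0.0685, 0.0969]
orientation: [0.0, -0.016, 1.0, -0.0]
wrist_force: [-1.1, 0.2, -0.3]
finger_gap: 0.0002
grip_force: 0.2
clock: 52.1
tcp_pos: [0.5889, 0.0686, 0.0968]
orientation: [0.0, -0.016, 1.0, -0.0]
wrist_force: [-0.9, -0.1, 0.1]
finger_gap: -0.0
grip_force: 0.3
panel 470 c [614.3 -27.7] size [ 27.4 146.7] ang 0.4 mean [617.6 -21.5  99.2]
```

```bash

python3 -m pendant '[{"travel":[-0.015,0,0],"rot":[0,0,0],"fingers":-1},{"travel":[-0.03,0,0],"rot":[0,0,0],"fingers":-1},{"travel":[-0.03,0,0],"rot":[0,0,0],"fingers":-1}]'
python3 -m pendant '[{"travel":[-0.015,0,0],"rot":[0,0,0],"fingers":-1},{"travel":[-0.03,0,0],"rot":[0,0,0],"fingers":-1},{"travel":[-0.03,0,0],"rot":[0,0,0],"fingers":-1}]'
```

```text
clock: 52.45
tcp_pos: [0.5901, 0.0688, 0.0967]
orientation: [-0.002, -0.016, 1.0, -0.0]
wrist_force: [-7.8, -1.0, 5.4]
finger_gap: 0.0003
grip_force: 3.7
clock: 52.75
tcp_pos: [0.5902, 0.0687, 0.0966]
orientation: [-0.005, -0.016, 1.0, -0.0]
wrist_force: [-15.8, -2.1, 13.6]
finger_gap: -0.0001
grip_force: 8.6
```

The wrist force jumped to 16 N at x = 0.590, so the drawer is at its stop. I'll back off, verify and go to the key.

```bash

python3 -m pendant '[{"travel":[0.05,0,0],"rot":[0,0,0],"fingers":-1},{"travel":[0.3,0,0],"rot":[0,0,0],"fingers":-1},{"travel":[0.6,0,0],"rot":[0,0,0],"fingers":-1},{"travel":[0.6,0,-0.3],"rot":[0,0,0],"fingers":-1},{"travel":[0.6,0,-0.7],"rot":[0,0,0],"fingers":-1},{"travel":[0.6,0,-0.8],"rot":[0,0,0],"fingers":-1},{"travel":[0.6,0,-0.8],"rot":[0,0,0],"fingers":-1}]'
python3 - <<'E'
from h import *
im,d,c=shot('side');P=cloud(c,d); cv2.imwrite('pics/side6.png',im)
im2,d2,c2=shot('wrist');P2=cloud(c2,d2)
rect((P2[...,0]<.64),P2,'panel wrist',.08,.102)
r=rect((P2[...,0]<.7),P2,'roof wrist',.1035,.1085)
path((.464,.3535,.19,84.7),(.464,.3535,.093,84.7))
E
```

```text
clock: 53.45
tcp_pos: [0.5264, 0.0666, 0.1958]
orientation: [0.004, -0.016, 1.0, -0.0]
wrist_force: [0.5, 0.2, 0.0]
finger_gap: -0.0002
grip_force: 0.0
panel wrist 1938 c [622.2 -77. ] size [17.2 61. ] ang 18.6 mean [622.8 -79.9  93.8]
roof wrist 350 c [634.9 -16.5] size [ 9.7 25. ] ang 36.4 mean [635.7 -16.4 105.7]
-> (0.464, 0.3535, 0.19, 84.7)
  travel [0.141, 0.802, 0.006] rot [-0.0, 0.001, 0.04] rows 2
  travel [0.175, 0.795, 0.007] rot [-0.0, -0.0, 0.039] rows 2
  travel [0.207, 0.787, 0.006] rot [-0.0, -0.0, 0.04] rows 2
-> (0.464, 0.3535, 0.093, 84.7)
  travel [-0.0, 0.0, 0.809] rot [-0.0, -0.0, 0.0] rows 2
```

```bash

python3 -m pendant '[{"travel":[0.07,0.4,0],"rot":[0,0,0.04],"fingers":-0.1},{"travel":[0.141,0.802,0],"rot":[0,0,0.04],"fingers":-0.1},{"travel":[0.141,0.802,0],"rot":[0,0,0.04],"fingers":-0.1},{"travel":[0.141,0.802,0],"rot":[0,0,0.04],"fingers":-0.1}]' 40
python3 -m pendant '[{"travel":[0.09,0.4,0],"rot":[0,0,0.04],"fingers":-0.1},{"travel":[0.175,0.8,0],"rot":[0,0,0.04],"fingers":-0.1},{"travel":[0.175,0.8,0],"rot":[0,0,0.04],"fingers":-0.1},{"travel":[0.175,0.8,0],"rot":[0,0,0.04],"fingers":-0.1}]'
python3 -m pendant '[{"travel":[0.1,0.4,0],"rot":[0,0,0.04],"fingers":-0.1},{"travel":[0.207,0.79,0],"rot":[0,0,0.04],"fingers":-0.1},{"travel":[0.207,0.79,0],"rot":[0,0,0.04],"fingers":-0.1},{"travel":[0.207,0.79,0],"rot":[0,0,0.04],"fingers":-0.1},{"travel":[0.207,0.79,0],"rot":[0,0,0.04],"fingers":-0.1}]'
python3 - <<'E'
from h import *
im,d,c=shot('wrist');P=cloud(c,d)
k=rect((d>.05)&(im.max(2)<90),P,'key',.098,.115)
im2,d2,c2=shot('top');P2=cloud(c2,d2); a=np.load('top0.npz'); P0=cloud(c2,a['d'])
for nm,Q,x0 in(('now',P2,.58),('before',P0,.44)):
    m=(Q[...,2]>.085)&(Q[...,2]<.104)&(Q[...,0]>x0)&(Q[...,0]<x0+.06)&(Q[...,1]>-.03)&(Q[...,1]<.15); q=Q[m]; print(nm,m.sum(),np.percentile(q[:,0],[1,5,50,95,99]).round(4))
cv2.imwrite('pics/mix.png',np.hstack([im,im2])[:, :]) if 0 else cv2.imwrite('pics/mix.png',cv2.resize(np.hstack([im,im2[60:400,60:360].copy() if 0 else cv2.resize(im2[60:340,60:340],(420,420))]),(800,343)))
path((.464,.3535,.15,84.7),(.464,.3535,.093,84.7))
E
```

```text
clock: 53.95
tcp_pos: [0.5027, 0.1632, 0.1908]
orientation: [-0.001, 0.003, 1.0, -0.0]
wrist_force: [0.1, 0.2, -1.3]
finger_gap: 0.0385
grip_force: 0.0
clock: 54.35
tcp_pos: [0.4835, 0.2582, 0.1915]
orientation: [-0.001, 0.025, 1.0, -0.001]
wrist_force: [0.7, -0.3, -0.2]
finger_gap: 0.0383
grip_force: 0.0
clock: 54.85
tcp_pos: [0.4645, 0.3525, 0.1922]
orientation: [-0.0, 0.048, 0.999, -0.001]
wrist_force: [0.6, -0.0, -0.2]
finger_gap: 0.0384
grip_force: 0.0
key 775 c [464.  353.7] size [ 9.5 27.5] ang 84.7 mean [462.8 353.9 106. ]
now 1019 [0.5986 0.6004 0.6142 0.629  0.6364]
before 968 [0.4607 0.4627 0.4752 0.4879 0.49  ]
-> (0.464, 0.3535, 0.15, 84.7)
  travel [0.005, 0.007, 0.355] rot [-0.001, -0.0, -0.003] rows 1
-> (0.464, 0.3535, 0.093, 84.7)
  travel [0.0, 0.0, 0.475] rot [0.0, -0.0, -0.0] rows 2
```

View pics/mix.png

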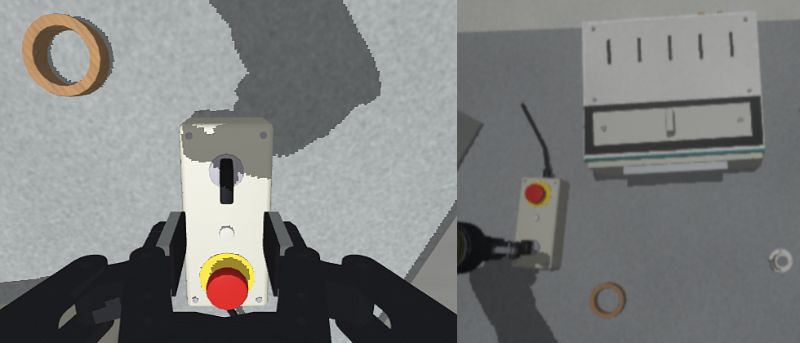

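The drawer panel is flush with the tester (moved about 139 mm), and the key head at (227,180) sits square between the fingers. I'll grip it.

```bash

python3 -m pendant '[{"travel":[0.003,0.008,0.3],"rot":[0,0,0],"fingers":-0.1},{"travel":[0.003,0.008,0.6],"rot":[0,0,0],"fingers":-0.1},{"travel":[0.003,0.008,0.82],"rot":[0,0,0],"fingers":-0.1},{"travel":[0.003,0.008,0.82],"rot":[0,0,0],"fingers":-0.1},{"travel":[0.003,0.008,0.82],"rot":[0,0,0],"fingers":-0.1},{"travel":[0.003,0.008,0.82],"rot":[0,0,0],"fingers":-1},{"travel":[0.003,0.008,0.82],"rot":[0,0,0],"fingers":-1},{"travel":[0.003,0.008,0.82],"rot":[0,0,0],"fingers":-1},{"travel":[0.003,0.008,0.82],"rot":[0,0,0],"fingers":-1},{"travel":[0.003,0.008,0.82],"rot":[0,0,0],"fingers":-1}]' 40
python3 - <<'E'
from h import *
path((.464,.3537,.093,15.9)); print(env.get_state()['ft_torque'])
E
```

```text
clock: 55.95
tcp_pos: [0.4648, 0.354, 0.0966]
orientation: [0.002, 0.047, 0.999, -0.001]
wrist_force: [-0.3, -7.2, 5.2]
finger_gap: 0.0094
grip_force: 40.4
-> (0.464, 0.3537, 0.093, 15.9)
  travel [0.003, -0.002, 0.015] rot [-0.001, 0.004, 0.572] rows 4
  travel [0.002, -0.003, 0.015] rot [0.0, -0.0, 0.573] rows 5
[-1.39564094 -0.01544604  0.01741236]
```

```bash

python3 -m pendant '[{"travel":[0,0,0],"rot":[0,0,0.1],"fingers":-1},{"travel":[0,0,0],"rot":[0,0,0.2],"fingers":-1},{"travel":[0,0,0],"rot":[0,0,0.3],"fingers":-1},{"travel":[0,0,0],"rot":[0,0,0.4],"fingers":-1},{"travel":[0,0,0],"rot":[0,0,0.5],"fingers":-1},{"travel":[0,0,0],"rot":[0,0,0.57],"fingers":-1},{"travel":[0,0,0],"rot":[0,0,0.57],"fingers":-1}]' 50
python3 -m pendant '[{"travel":[0,0,0],"rot":[0,0,0.1],"fingers":-1},{"travel":[0,0,0],"rot":[0,0,0.2],"fingers":-1},{"travel":[0,0,0],"rot":[0,0,0.3],"fingers":-1},{"travel":[0,0,0],"rot":[0,0,0.4],"fingers":-1},{"travel":[0,0,0],"rot":[0,0,0.5],"fingers":-1},{"travel":[0,0,0],"rot":[0,0,0.57],"fingers":-1},{"travel":[0,0,0],"rot":[0,0,0.6],"fingers":-1},{"travel":[0,0,0],"rot":[0,0,0.6],"fingers":-1},{"travel":[0,0,0],"rot":[0,0,0.6],"fingers":-1}]' 50
python3 - <<'E'
from h import *
s=env.get_state(); print(s['ft_torque'],np.degrees(np.arctan2(*pose()[1].as_matrix()[[1,0],1])))
E
```

```text
clock: 56.65
tcp_pos: [0.4648, 0.354, 0.0966]
orientation: [0.002, 0.34, 0.941, -0.001]
wrist_force: [0.4, -7.1, 6.8]
finger_gap: 0.0095
grip_force: 51.0
clock: 57.55
tcp_pos: [0.4648, 0.3539, 0.0966]
orientation: [0.002, 0.612, 0.791, -0.0]
wrist_force: [0.8, -8.1, 4.8]
finger_gap: 0.0091
grip_force: 52.9
[-1.71072621 -0.07869216  0.78083446] 14.467846960505142
```

Wrist torque about z is now 0.78 N m, well above the spring's 0.12, after 70° of turn, so the key is at its stop. I'll hold, then turn back.

```bash

python3 -m pendant '[{"travel":[0,0,0],"rot":[0,0,0],"fingers":-1},{"travel":[0,0,0],"rot":[0,0,0],"fingers":-1},{"travel":[0,0,0],"rot":[0,0,0],"fingers":-1},{"travel":[0,0,0],"rot":[0,0,0],"fingers":-1},{"travel":[0,0,0],"rot":[0,0,0],"fingers":-1},{"travel":[0,0,0],"rot":[0,0,0],"fingers":-1},{"travel":[0,0,0],"rot":[0,0,0],"fingers":-1},{"travel":[0,0,0],"rot":[0,0,0],"fingers":-1}]' 50
python3 -m pendant '[{"travel":[0,0,0],"rot":[0,0,-0.1],"fingers":-1},{"travel":[0,0,0],"rot":[0,0,-0.2],"fingers":-1},{"travel":[0,0,0],"rot":[0,0,-0.3],"fingers":-1},{"travel":[0,0,0],"rot":[0,0,-0.4],"fingers":-1},{"travel":[0,0,0],"rot":[0,0,-0.5],"fingers":-1},{"travel":[0,0,0],"rot":[0,0,-0.58],"fingers":-1},{"travel":[0,0,0],"rot":[0,0,-0.58],"fingers":-1}]' 40
python3 -m pendant '[{"travel":[0,0,0],"rot":[0,0,-0.1],"fingers":-1},{"travel":[0,0,0],"rot":[0,0,-0.2],"fingers":-1},{"travel":[0,0,0],"rot":[0,0,-0.3],"fingers":-1},{"travel":[0,0,0],"rot":[0,0,-0.4],"fingers":-1},{"travel":[0,0,0],"rot":[0,0,-0.5],"fingers":-1},{"travel":[0,0,0],"rot":[0,0,-0.56],"fingers":-1},{"travel":[0,0,0],"rot":[0,0,-0.58],"fingers":-1},{"travel":[0,0,0],"rot":[0,0,-0.58],"fingers":-1}]' 40
python3 -m pendant '[{"travel":[0,0,0],"rot":[0,0,0],"fingers":0.2},{"travel":[0,0,0],"rot":[0,0,0],"fingers":0.2},{"travel":[0,0,0],"rot":[0,0,0],"fingers":0.2},{"travel":[0,0,0],"rot":[0,0,0],"fingers":0.2},{"travel":[0,0,-0.2],"rot":[0,0,0],"fingers":0.2},{"travel":[0,0,-0.5],"rot":[0,0,0],"fingers":0.2},{"travel":[0,0,-0.9],"rot":[0,0,0],"fingers":0.2},{"travel":[0,0,-0.9],"rot":[0,0,0],"fingers":0.2},{"travel":[0,0,-0.9],"rot":[0,0,0],"fingers":0.2}]' 40
python3 - <<'E'
from h import *
im,d,c=shot('wrist');P=cloud(c,d)
rect((d>.05)&(im.max(2)<90),P,'key',.098,.115)
im2,d2,c2=shot('top');P2=cloud(c2,d2)
m=(P2[...,2]>.085)&(P2[...,2]<.104)&(P2[...,0]>.58)&(P2[...,0]<.64)&(P2[...,1]>-.03)&(P2[...,1]<.15); print(np.percentile(P2[m][:,0],[5,50,95]))
rect((im2.min(2)>90)&box(165,310,125,195)&(P2[...,0]>.64)&(P2[...,0]<.736),P2,'cover',.1105,.12)
rect(box(165,310,125,195)&(P2[...,0]>.64)&(P2[...,0]<.74),P2,'grip',.137,.156)
cv2.imwrite('pics/fin.png',im2)
E
```

```text
clock: 58.35
tcp_pos: [0.4648, 0.3539, 0.0966]
orientation: [0.002, 0.612, 0.791, -0.0]
wrist_force: [0.7, -8.6, 6.2]
finger_gap: 0.0093
grip_force: 52.9
clock: 59.05
tcp_pos: [0.4648, 0.3539, 0.0966]
orientation: [0.002, 0.348, 0.938, -0.001]
wrist_force: [0.1, -7.4, 5.5]
finger_gap: 0.0093
grip_force: 51.0
clock: 59.85
tcp_pos: [0.4648, 0.3541, 0.0966]
orientation: [0.002, 0.052, 0.999, -0.001]
wrist_force: [-0.6, -7.8, 6.3]
finger_gap: 0.009
grip_force: 51.0
clock: 60.75
tcp_pos: [0.4645, 0.3561, 0.2039]
orientation: [0.002, 0.052, 0.999, 0.001]
wrist_force: [-0.4, -1.2, -0.6]
finger_gap: 0.0511
grip_force: 0.0
key 688 c [463.9 353.6] size [ 9.3 27.3] ang 84.0 mean [462.9 353.9 106.1]
[0.60050161 0.61412878 0.62863523]
cover 3289 c [690.4  69.5] size [ 67. 300.] ang 2.0 mean [688.9  68.6 114.8]
grip 131 c [688.9  68.8] size [14. 44.] ang 88.6 mean [688.4  68.6 147.8]
```

View pics/fin.png

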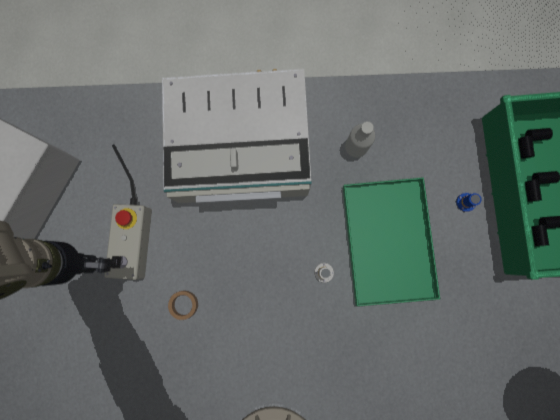

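The top view shows the tray empty, the drawer flush (strip at 238,197), the cover centred on the mat (235,160), the key back at rest, and the bottle (361,138) and tape (183,305) where they were. The arm is clear, so I'm handing in.

```bash
python3 -c "
from workcell import env
print(env.hand_in())"
```

```text
the job is handed in; nothing more can be done
None
```

I handed the job in at about 61 s of the 210 s limit; the hand-in returned no verdict. My last measurements show the cover centred on the mat, the drawer shut on all five housings and the key back at rest after its turn to the stop.

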